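# Kit the four power components into their nests

### The job

Kit up the four loose power-supply components: put each one upright and flat on the floor of the shallow nest whose pocket has its shape and size - the finned heatsink in the long one, the square transformer in the square one, the big capacitor in the big round one and the small capacitor in the small round one. Set them down rather than dropping them, and leave the flux bottle and the amber jar where they are.

Things in the scene. Friction and masses are not known exactly. Their poses are not given: they have to be found in the camera images.
- heatsink: Bare aluminium finned heatsink, 76 mm long (its x) x 26 mm wide (its y) x 36 mm high, about 0.11 kg; fins run along x, the two long sides are flat and are the ones to grip. Origin: centre of the underside, z up. Stands loose on the table at the start, anywhere among the nests.
- transformer: Square transformer, dark steel core with a copper winding showing in two gaps of the top, 44 x 44 mm (sides along its x and y) x 36 mm high, about 0.2 kg. Grip it across the plain steel sides (along its y) or the other two; both are flat. Origin: centre of the underside, z up. Stands loose on the table at the start, anywhere among the nests.
- big_capacitor: Round black capacitor can with an aluminium top, 40 mm in diameter, 42 mm high, about 0.07 kg. Origin: centre of the underside, z up. Stands loose on the table at the start, anywhere among the nests.
- small_capacitor: Round black capacitor can with an aluminium top, 22 mm in diameter, 36 mm high, about 0.03 kg. Origin: centre of the underside, z up. Stands loose on the table at the start, anywhere among the nests.
- long_nest: For the heatsink. Fixed shallow open tray: white floor 4 mm above the table, black lip 8 mm wide up to 9 mm above the table. Pocket 92 mm (its x) x 42 mm (its y), 8 mm larger than the heatsink all round; outside 108 x 58 mm. Origin: centre of the underside, on the table; x along the pocket's long side. The heatsink lies along it, either way round.
- square_nest: For the transformer. Fixed shallow open tray: white floor 4 mm above the table, black lip 8 mm wide up to 9 mm above the table. Pocket 60 x 60 mm, 8 mm larger than the transformer all round; outside 76 x 76 mm. Origin: centre of the underside, on the table; x and y along the sides. The transformer may stand in it in any of the four square ways.
- big_round_nest: For the big capacitor. Fixed shallow open tray: white floor 4 mm above the table, black lip 8 mm wide up to 9 mm above the table. Pocket round, 56 mm in diameter, 8 mm larger than the can all round; outside 72 mm in diameter. Origin: centre of the underside, on the table; its yaw does not matter.
- small_round_nest: For the small capacitor. Fixed shallow open tray: white floor 4 mm above the table, black lip 8 mm wide up to 9 mm above the table. Pocket round, 38 mm in diameter, 8 mm larger than the can all round; outside 54 mm in diameter. Origin: centre of the underside, on the table; its yaw does not matter.
- flux_bottle: Bystander: loose small white plastic bottle, 36 mm in diameter, 75 mm high, standing among the nests. Origin: centre of the underside. Leave it where it is.
- paste_jar: Bystander: loose amber glass jar with a white cap, 40 mm in diameter, 45 mm high, standing among the nests. Origin: centre of the underside. Leave it where it is.
There are look-alikes about, which are no part of the job. Leave any green or yellow look-alike of the big_round_nest alone.

How it is judged:
At the end, for the whole second after the job is handed in: Each component stands in its own nest: its underside 2 to 6.5 mm above the nest's underside (on the 4 mm floor, not on the lip), its centre within 14 mm of the nest's centre, tilted less than 0.07 rad, at rest (below 0.02 m/s and 0.2 rad/s) (horizontal distance between heatsink and long_nest below 0.014 m and z of heatsink in the frame of long_nest between 0.002 and 0.0065 m and angle between each of heatsink, transformer, big_capacitor, small_capacitor's own z axis and vertical below 0.07 rad and linear speed of each of heatsink, transformer, big_capacitor, small_capacitor below 0.02 m/s and angular speed of each of heatsink, transformer, big_capacitor, small_capacitor below 0.2 rad/s and horizontal distance between transformer and square_nest below 0.014 m and z of transformer in the frame of square_nest between 0.002 and 0.0065 m and horizontal distance between big_capacitor and big_round_nest below 0.014 m and z of big_capacitor in the frame of big_round_nest between 0.002 and 0.0065 m and horizontal distance between small_capacitor and small_round_nest below 0.014 m and z of small_capacitor in the frame of small_round_nest between 0.002 and 0.0065 m); the robot touches nothing.
It fails at once if the flux bottle is pushed more than 20 mm from its place (distance of flux_bottle from where it was at the start of the episode above 0.02 m).
It fails at once if the paste jar is pushed more than 20 mm from its place (distance of paste_jar from where it was at the start of the episode above 0.02 m).
It fails at once if a component is dropped or thrown (moves faster than 0.7 m/s with no finger on it, a free fall of about 25 mm) ((linear speed of heatsink above 0.7 m/s and contact force between heatsink and the fingers below 0.05 N) or (linear speed of transformer above 0.7 m/s and contact force between transformer and the fingers below 0.05 N) or (linear speed of big_capacitor above 0.7 m/s and contact force between big_capacitor and the fingers below 0.05 N) or (linear speed of small_capacitor above 0.7 m/s and contact force between small_capacitor and the fingers below 0.05 N)).
It also fails if it takes over 102 s, if anything falls off the work surface, if the arm or the gripper's body presses on something with over 40 N, if the wrist force passes 120 N, or if a joint passes its speed limit or range.

### The arm

A 7-joint arm with a two-finger parallel gripper is mounted at the origin on the work surface. World frame = base frame: x ahead of the robot, y to its left, z up, the work surface at z = 0. Lengths are in m, angles in rad, forces in N, time in s.
With the tool pointing down it reaches from about 0.4 to 0.9 m from the base axis. Payload 5.5 kg.
Tool frame: the origin (TCP) lies on the front face of the gripper's body, between the roots of the fingers; the fingertips stand 73 mm ahead of it and the grasp point (between the pads) lies 54 mm ahead of it; z points along the fingers, y is the direction in which the jaws open and shut (so a half turn about z gives the same grasp; the last joint's range is limited). The gripper opens to 85 mm and grips with 20 to 120 N. Pads are 22 mm wide; open, the fingers measure 114 mm over their backs; the gripper's body (76 mm by 85 mm) begins 54 mm behind the grasp point. The pads swing forward as they close: fully open they stand 13 mm farther back than shut.
Start: joints at [1.445, 0.501, -0.427, 1.55, 0.221, 1.138, -0.21], TCP at [0.246, -0.601, 0.304] pointing down, gripper open.
Joint ranges: [-2.88, 2.88], [-0.31, 2.03], [-1.54, 1.56], [0.2, 2.42], [-1.41, 4.55], [0.19, 2.02], [-2.57, 2.57]. Speed limits (rad/s): [2.57, 2.57, 3.14, 3.14, 3.14, 3.14, 3.14].

### API

Orientations are given as [roll, pitch, yaw] about the fixed x, y, z axes, in that order (R = Rz(yaw) Ry(pitch) Rx(roll)).
In Python, from cell import sense, snapshot, get_calibration, close_job gives the robot as it stands.
- The arm moves only by the shell command python3 -m creep 'ROWS' [FORCE]. ROWS is JSON, a list of rows, each an object with "offset": the shift along the world's x, y, z in mm, a list of three; "angular": the turn, a rotation vector about the world's x, y, z in degrees, a list of three; "gripper": the finger opening in mm, from 0 to 85.4. In form: [{"offset": [x, y, z], "angular": [rx, ry, rz], "gripper": gripper}, ...]. A call has 1 to 8 rows; each row shifts and turns the pose as measured when the row begins; what a row does not reach is not made up. A row lasts 1/8 s, in which the tool goes at most 62.5 mm and 10.7 degrees, less where a joint would pass 70% of its speed; a pose out of reach is approached as far as the arm can. A call is refused whole if a number of a shift passes 62.5 or a number of a turn 10.7, either way. A call with a gripper value outside its range is refused whole. The fingers move at their own pace and stop on an object; FORCE is the grip in N (left out, the last holds). Time passes only in rows, so rows that do not move let the fingers close. It gives the time, the measured TCP pose, the force and the opening at its end, in the units of the state.
- sense(): the state, without advancing time (a new reading comes with each control period).
- snapshot(name): name is "scene" or "top" or "wrist"; returns the picture (420x560x3 uint8, red, green, blue); there is no depth.
- get_calibration(name): a dict with "K" (3x3 intrinsics, pixels), "cam_to_world" (4x4, takes a point from camera to world coordinates). Camera axes: x right, y down, z forward; pixel columns grow to the right and rows downward; lengths in m; the calibration is good to about 2 mm. The wrist camera is an equidistant fisheye: a pixel r from the principal point sees the ray r / f radians off the axis. A picture is of the moment at which its call begins: read the wrist's pose just before it. get_calibration takes no time and is no camera call; for the wrist camera it gives the pose at the moment of the call.
- close_job(): hands the job in, once; it reports no verdict.
The state is a dict: "t": time; "joint_positions": joint angles; "qd": joint speeds; "joint_torque": joint torques, N m; "eef_pos": TCP position; "ee_rot": TCP orientation; "contact_force": force on the tool from outside, world axes, zero at the start; "torque": the same for the moment, N m; "grip_width": opening from 0.0 (shut) to 1.0 (fully open).
Only numpy, scipy, OpenCV 4.12 (cv2) and the standard library are available. Lean on these libraries where they do the work, as an engineer would, in place of code of your own. Each camera call takes 0.05 s, during which the arm holds its last target.

## Working session

There is one attempt and no reset: what is moved stays moved. The work goes in short steps, Python scripts to look and compute and a shell command to move; the robot and the scene stay as the last step left them, time stands still between calls to the robot, and variables do not carry over. Pictures are saved under pics/ and viewed, and the job is handed in when it is done.

```bash
ls; mkdir -p pics; python3 - <<'E'
from cell import *
import cv2
print(sense())
for n in ["top","scene"]:
    cv2.imwrite(f"pics/{n}0.png",snapshot(n)[:,:,::-1]); c=get_calibration(n);print(n,c)
E
```

```text
pics
{'t': 0.0, 'joint_positions': array([ 1.4451909 ,  0.501872  , -0.42672944,  1.55144936,  0.22079323,
        1.13830214, -0.21031281]), 'qd': array([ 6.22639728e-04, -3.00591715e-05, -6.16138512e-04, -3.10639362e-05,
        2.71795693e-04, -4.28610569e-04, -1.00874898e-03]), 'joint_torque': array([ 1.55365691e-03, -5.69530642e+01, -5.81564695e+00, -2.80938274e+01,
        1.06379771e-02,  1.20125822e-02, -6.81527666e-06]), 'eef_pos': array([ 0.24611653, -0.60100488,  0.30283887]), 'ee_rot': array([-3.13961169e+00, -4.93258200e-05,  3.88790284e-01]), 'contact_force': array([-0.69798776, -0.83330123,  0.05209124]), 'torque': array([ 0.05806414,  0.01373934, -0.01428195]), 'grip_width': 0.9981548859031468}
top {'K': array([[511.89622561,   0.        , 283.42856387],
       [  0.        , 511.89622561, 212.75983022],
       [  0.        ,   0.        ,   1.        ]]), 'cam_to_world': array([[ 0.01975485, -0.99785772,  0.06236752,  0.4560739 ],
       [-0.99979123, -0.01939052,  0.00644168, -0.05658791],
       [-0.00521854, -0.06248176, -0.99803246,  1.52911926],
       [ 0.        ,  0.        ,  0.        ,  1.        ]])}
scene {'K': array([[435.88847246,   0.        , 285.55165141],
       [  0.        , 435.88847246, 212.47493759],
       [  0.        ,   0.        ,   1.        ]]), 'cam_to_world': array([[ 0.00588243,  0.85218638, -0.52320529,  1.08705863],
       [ 0.99997427, -0.0028643 ,  0.00657746, -0.08334408],
       [ 0.00410661, -0.52323051, -0.8521813 ,  0.95326998],
       [ 0.        ,  0.        ,  0.        ,  1.        ]])}
```

View pics/top0.png

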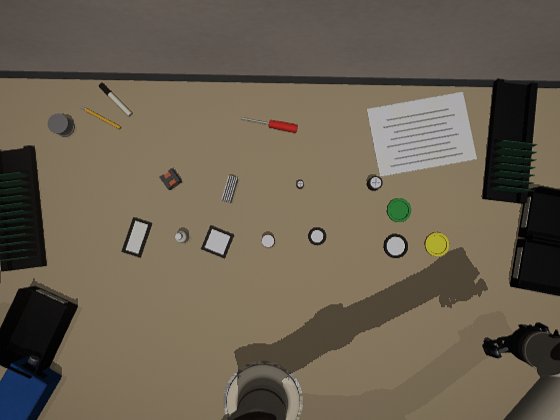

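View pics/scene0.png

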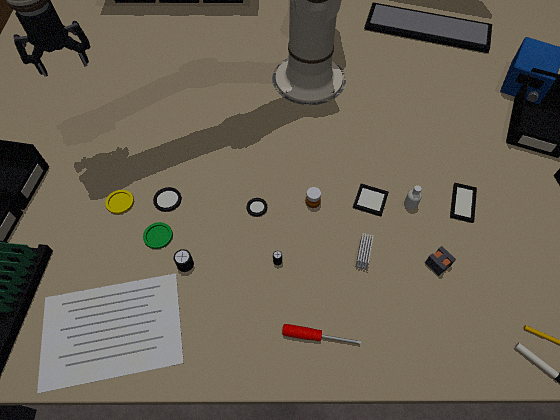

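```bash
cat > h.py <<'E'
from cell import *
import cv2, numpy as np
def px2w(n,u,v,z,c=None):
    c=c or get_calibration(n); K=c["K"];T=c["cam_to_world"]
    d=np.array([(u-K[0,2])/K[0,0],(v-K[1,2])/K[1,1],1.])
    if n=="wrist":
        r=np.hypot(d[0],d[1]); d=np.array([d[0]/r*np.sin(r),d[1]/r*np.sin(r),np.cos(r)]) if r>1e-9 else np.array([0,0,1.])
    d=T[:3,:3]@d; p=T[:3,3]; return (p+d*(z-p[2])/d[2])[:2]
E
python3 - <<'E'
import cv2
a=cv2.imread("pics/top0.png")
def up(a,x0,y0,x1,y1,s,f):
    cv2.imwrite(f,cv2.resize(a[y0:y1,x0:x1],None,fx=s,fy=s,interpolation=cv2.INTER_CUBIC))
up(a,110,160,280,260,4.5,"pics/tL.png"); up(a,280,160,460,260,4.4,"pics/tR.png")
b=cv2.imread("pics/scene0.png")
up(b,90,170,290,280,4,"pics/sL.png"); up(b,280,170,490,280,3.8,"pics/sR.png")
E
```

```text
(no output)
```

View pics/tL.png

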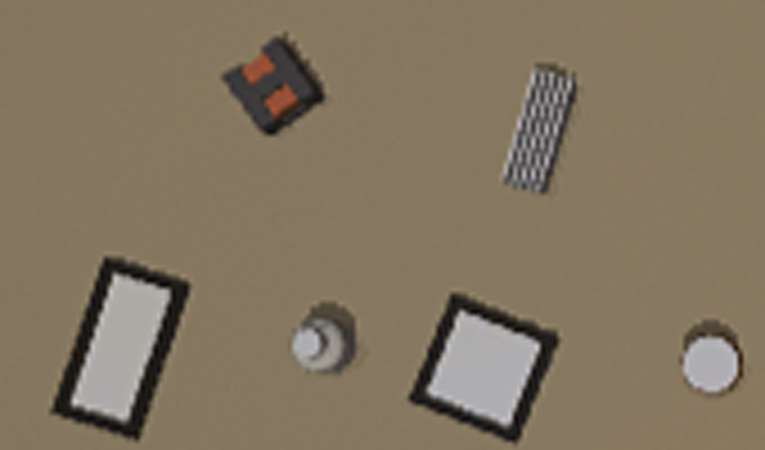

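View pics/tR.png

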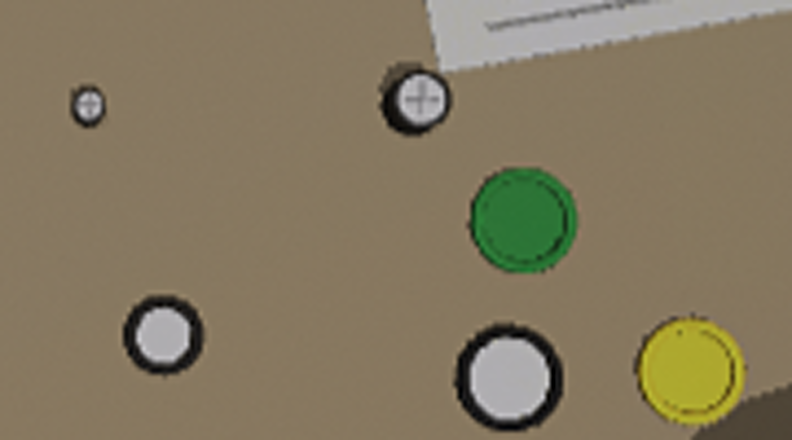

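View pics/sL.png

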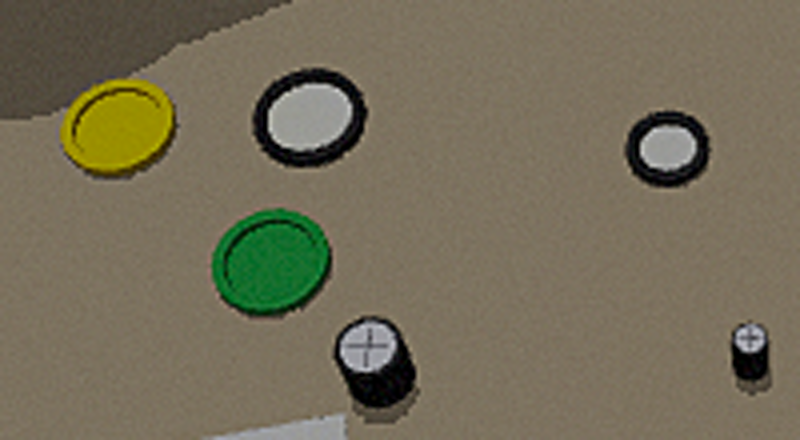

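View pics/sR.png

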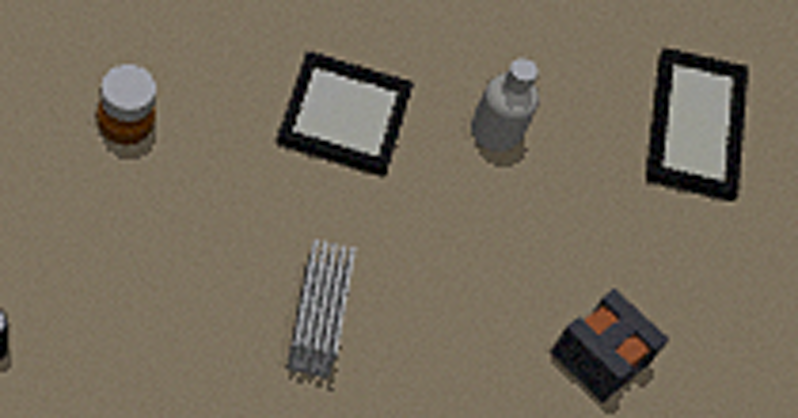

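```bash
cat > m.py <<'E'
from h import *
def blobs(n,img,z,box,mask):
    pass
for n in ["top","scene"]:
    a=cv2.imread(f"pics/{n}0.png"); g=a.min(2).astype(int); sat=a.max(2).astype(int)-g
    m=((g>115)&(sat<40)).astype(np.uint8)
    k,l,st,ce=cv2.connectedComponentsWithStats(m)
    for i in range(1,k):
        if 12<st[i,4]<900 and 165<ce[i,1]<275 and 90<ce[i,0]<490:
            pts=np.argwhere(l==i)[:,::-1].astype(np.float32)
            out=[]
            for z in (.004,.036,.042):
                w=np.array([px2w(n,*p,z) for p in pts]);r=cv2.minAreaRect((w*1000).astype(np.float32))
                out.append((z,w.mean(0).round(4),np.round(r[1]),round(r[2],1)))
            print(n,ce[i].round(1),st[i,4],*out[0],'|',out[1][1],out[2][1])
    hs=a.astype(int); m=((hs[:,:,2]-hs[:,:,0]>60)&(hs[:,:,1]<110)).astype(np.uint8)
    k,l,st,ce=cv2.connectedComponentsWithStats(m)
    for i in range(1,k):
        if st[i,4]>5 and 165<ce[i,1]<275: print(n,'cu',ce[i].round(1),st[i,4],px2w(n,*ce[i],.036).round(4))
E
python3 m.py
```

```text
top [228.8 187.9] 107 0.004 [0.6227 0.1184] [27. 76.] 74.2 | [0.6192 0.1147] [0.6186 0.114 ]
top [375.4 182.1] 91 0.004 [ 0.6486 -0.3202] [30. 27.] 0.5 | [ 0.6445 -0.3147] [ 0.6438 -0.3136]
top [300.  183.5] 26 0.004 [ 0.6401 -0.0946] [15. 12.] 1.0 | [ 0.6363 -0.0938] [ 0.6356 -0.0937]
top [136.5 236.7] 397 0.004 [0.4715 0.3896] [39. 89.] 73.6 | [0.4712 0.3803] [0.4711 0.3785]Traceback (most recent call last):
  File "m.py", line 13, in <module>
    w=np.array([px2w(n,*p,z) for p in pts]);r=cv2.minAreaRect((w*1000).astype(np.float32))
                ~~~~^^^^^^^^
  File "h.py", line 4, in px2w
    c=c or get_calibration(n); K=c["K"];T=c["cam_to_world"]
           ~~~~~~~~~~~~~~~^^^
ValueError: time passes only in moves, steps and waits
```

```bash
sed -i 's/c=c or get_calibration(n);/c=c or cal(n);/' h.py; cat >> h.py <<'E'
_c={}
def cal(n):
    if n not in _c: _c[n]=get_calibration(n)
    return _c[n]
E
python3 m.py; python3 -c "
from cell import *;print(sense()['t'])"
```

```text
top [228.8 187.9] 107 0.004 [0.6227 0.1184] [27. 76.] 74.2 | [0.6192 0.1147] [0.6186 0.114 ]
top [375.4 182.1] 91 0.004 [ 0.6486 -0.3202] [30. 27.] 0.5 | [ 0.6445 -0.3147] [ 0.6438 -0.3136]
top [300.  183.5] 26 0.004 [ 0.6401 -0.0946] [15. 12.] 1.0 | [ 0.6363 -0.0938] [ 0.6356 -0.0937]
top [136.5 236.7] 397 0.004 [0.4715 0.3896] [39. 89.] 73.6 | [0.4712 0.3803] [0.4711 0.3785]
top [217.2 241.2] 393 0.004 [0.4626 0.1488] [59. 60.] 69.6 | [0.4625 0.1445] [0.4624 0.1437]
top [316.6 235.6] 116 0.004 [ 0.4852 -0.1468] [33. 33.] 1.1 | [ 0.4846 -0.1449] [ 0.4845 -0.1445]
top [179.6 237. ] 73 0.004 [0.4731 0.261 ] [26. 30.] 9.3 | [0.4728 0.2544] [0.4727 0.2531]
top [267.5 240.4] 118 0.004 [ 0.468 -0.001] [33. 33.] 1.2 | [ 0.4678 -0.0021] [ 0.4678 -0.0024]
top [395.2 245.5] 263 0.004 [ 0.4603 -0.3806] [50. 51.] 1.1 | [ 0.4603 -0.3738] [ 0.4602 -0.3725]
top cu [166.9 174.5] 25 [0.6553 0.2978]
top cu [172.  181.9] 28 [0.6337 0.2822]
top cu [425.  243.5] 6 [ 0.4678 -0.4603]
top cu [444.8 248.5] 6 [ 0.4545 -0.5178]
scene [417.4 187.7] 34 0.004 [0.4284 0.2741] [19. 16.] 89.8 | [0.4506 0.2621] [0.4
[... 691 characters left out ...]
cene [364.2 246.3] 69 0.004 [0.6016 0.1154] [ 9. 77.] 75.4 | [0.618  0.1087] [0.621  0.1074]
scene [367.5 248.4] 33 0.004 [0.6074 0.1231] [ 3. 79.] 75.1 | [0.6235 0.1161] [0.6266 0.1148]
scene [370.3 248.1] 35 0.004 [0.6065 0.1298] [ 3. 76.] 75.2 | [0.6227 0.1226] [0.6258 0.1212]
scene [181.5 256.4] 111 0.004 [ 0.6274 -0.327 ] [31. 30.] 30.0 | [ 0.6429 -0.3188] [ 0.6458 -0.3172]
scene [277.  254.1] 27 0.004 [ 0.6221 -0.0973] [15. 14.] 42.2 | [ 0.6378 -0.0968] [ 0.6407 -0.0967]
scene cu [126.5 193.8] 8 [ 0.4669 -0.4786]
scene cu [311.7 202.2] 20 [ 0.494  -0.0106]
scene cu [122.4 210.7] 27 [ 0.5174 -0.4793]
scene cu [437.7 253.8] 32 [0.6383 0.2787]
scene cu [445.9 261.7] 34 [0.6587 0.2939]
0.1
```

```bash
python3 -m creep '[{"offset":[50,36,0],"angular":[0,0,0],"gripper":85},{"offset":[50,36,0],"angular":[0,0,0],"gripper":85},{"offset":[50,36,0],"angular":[0,0,0],"gripper":85},{"offset":[50,36,0],"angular":[0,0,0],"gripper":85},{"offset":[50,36,0],"angular":[0,0,0],"gripper":85},{"offset":[50,36,0],"angular":[0,0,0],"gripper":85},{"offset":[50,36,0],"angular":[0,0,0],"gripper":85},{"offset":[30,20,0],"angular":[0,0,0],"gripper":85}]' 40
cat > wl.py <<'E'
import sys
from h import *
s=sense();c=get_calibration("wrist");im=snapshot("wrist")[:,:,::-1]
cv2.imwrite(f"pics/{sys.argv[1]}.png",im); np.savez(f"pics/{sys.argv[1]}.npz",K=c["K"],T=c["cam_to_world"])
print(s["t"],s["eef_pos"].round(4),np.degrees(s["ee_rot"]).round(2),s["joint_positions"].round(2),s["contact_force"].round(1),round(s["grip_width"]*85.4,1)); print(c["K"][0],c["cam_to_world"][:3].round(3).tolist())
E
python3 wl.py w1
```

```text
t: 1.1
eef_pos: [0.6264, -0.3236, 0.2982]
ee_rot: [-3.134, 0.005, 0.376]
contact_force: [0.1, -0.1, 0.7]
grip_width: 0.997
1.1 [ 0.6264 -0.3236  0.2982] [-179.57    0.31   21.53] [ 0.76  0.62 -0.5   1.39  0.3   1.21 -0.96] [ 0.1 -0.1  0.7] 85.2
[325.1922621   0.        286.7183173] [[0.367, -0.88, -0.301, 0.703], [-0.93, -0.35, -0.112, -0.294], [-0.007, 0.321, -0.947, 0.368]]
```

View pics/w1.png

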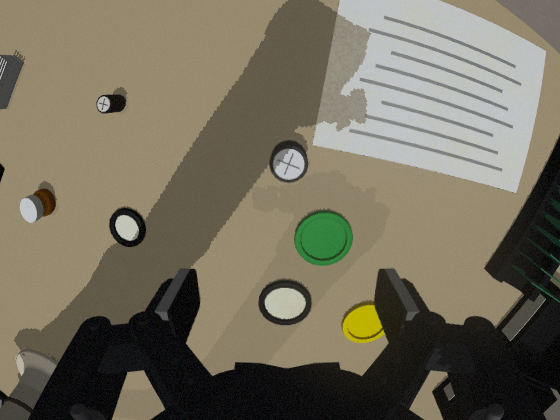

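```bash
cat > wp.py <<'E'
import sys
from h import *
def W(name,pts):
    d=np.load(f"pics/{name}.npz");c={"K":d["K"],"cam_to_world":d["T"]}
    for u,v,z in pts: print((u,v,z),px2w("wrist",u,v,z,c).round(4))
W(sys.argv[1],eval(sys.argv[2]))
E
python3 wp.py w1 '[(291,164,.042),(285,301,.004),(127,227,.004),(104,103,.036),(323,238,.004)]'
```

```text
(291, 164, 0.042) [ 0.6454 -0.3193]
(285, 301, 0.004) [ 0.4643 -0.3833]
(127, 227, 0.004) [ 0.4856 -0.1508]
(104, 103, 0.036) [ 0.638  -0.0975]
(323, 238, 0.004) [ 0.5683 -0.3925]
```

```bash
python3 -m creep '[{"offset":[19,6,-20],"angular":[0,0,0],"gripper":85},{"offset":[0,0,-50],"angular":[0,0,0],"gripper":85},{"offset":[0,0,-50],"angular":[0,0,0],"gripper":85},{"offset":[0,0,0],"angular":[0,0,0],"gripper":85}]'; python3 wl.py w2
```

```text
t: 1.65
eef_pos: [0.65, -0.3101, 0.1738]
ee_rot: [-3.131, 0.002, 0.385]
contact_force: [-0.4, 0.4, -0.5]
grip_width: 0.995
1.65 [ 0.65   -0.3101  0.1738] [-1.7938e+02  1.2000e-01  2.2050e+01] [ 0.7   0.77 -0.46  1.44  0.36  1.03 -1.02] [-0.4  0.4 -0.5] 85.0
[325.1922621   0.        286.7183173] [[0.376, -0.877, -0.299, 0.726], [-0.927, -0.359, -0.11, -0.281], [-0.01, 0.318, -0.948, 0.244]]
```

View pics/w2.png

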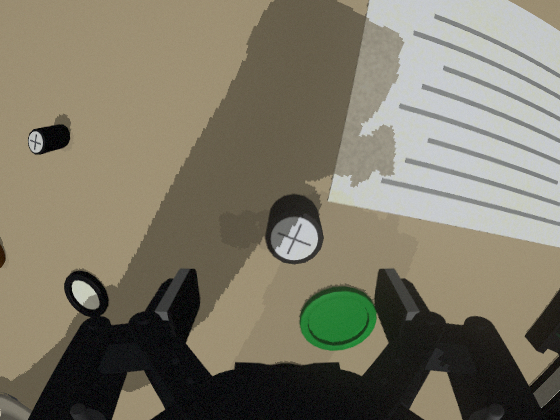

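```bash
python3 wp.py w2 '[(296,239,.042),(37,142,.036),(88,294,.004)]'; python3 -c "
from cell import *;print(sense()['eef_pos'])"
```

```text
(296, 239, 0.042) [ 0.6449 -0.318 ]
(37, 142, 0.036) [ 0.6372 -0.0986]
(88, 294, 0.004) [ 0.4871 -0.1537]
[ 0.6517818  -0.31093937  0.17702856]
```

```bash
python3 -m creep '[{"offset":[-7,-7,0],"angular":[-0.6,0,0],"gripper":85},{"offset":[0,0,-40],"angular":[0,0,0],"gripper":85},{"offset":[0,0,-35],"angular":[0,0,0],"gripper":85},{"offset":[0,0,-12],"angular":[0,0,0],"gripper":85},{"offset":[0,0,0],"angular":[0,0,0],"gripper":85}]'; python3 wl.py w3
```

```text
t: 2.33
eef_pos: [0.6495, -0.3255, 0.1033]
ee_rot: [3.12, -0.01, 0.38]
contact_force: [0.1, -1.1, 0.9]
grip_width: 0.992
2.325 [ 0.6495 -0.3255  0.1033] [178.77  -0.55  21.76] [ 0.7   0.85 -0.42  1.47  0.42  0.89 -1.05] [ 0.1 -1.1  0.9] 84.7
[325.1922621   0.        286.7183173] [[0.371, -0.886, -0.278, 0.724], [-0.929, -0.347, -0.133, -0.295], [0.022, 0.307, -0.951, 0.174]]
```

View pics/w3.png

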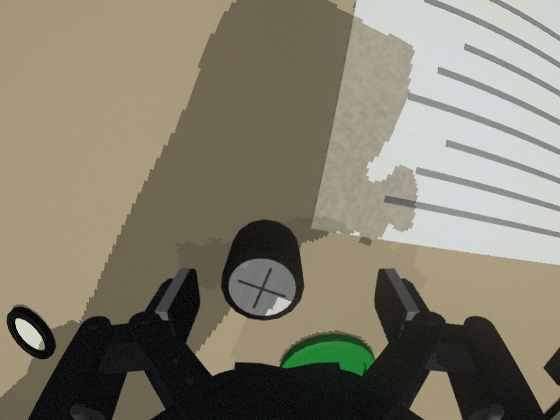

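```bash
python3 wp.py w3 '[(262,287,.042)]'; python3 -m creep '[{"offset":[-4,7,0],"angular":[1,0.4,0],"gripper":85},{"offset":[0,0,0],"angular":[0,0,0],"gripper":85},{"offset":[0,0,0],"angular":[0,0,0],"gripper":85}]'; python3 wl.py w4
```

```text
(262, 287, 0.042) [ 0.6452 -0.3166]
t: 2.75
eef_pos: [0.6477, -0.319, 0.1086]
ee_rot: [3.135, -0.014, 0.379]
contact_force: [0.3, 0.4, -0.3]
grip_width: 0.999
2.75 [ 0.6477 -0.319   0.1086] [179.62  -0.82  21.74] [ 0.7   0.84 -0.44  1.48  0.4   0.9  -1.05] [ 0.3  0.4 -0.3] 85.3
[325.1922621   0.        286.7183173] [[0.371, -0.886, -0.279, 0.722], [-0.929, -0.351, -0.118, -0.289], [0.007, 0.303, -0.953, 0.18]]
```

```bash
python3 -m creep '[{"offset":[-2,2,-14],"angular":[0,0.8,0],"gripper":85},{"offset":[0,0,-12],"angular":[0,0,0],"gripper":85}]'; python3 wl.py w4
```

```text
t: 3.05
eef_pos: [0.6462, -0.317, 0.0822]
ee_rot: [3.139, -0.002, 0.38]
contact_force: [-0.1, 0.8, 0.4]
grip_width: 0.993
3.05 [ 0.6462 -0.317   0.0822] [ 1.7986e+02 -1.0000e-01  2.1750e+01] [ 0.69  0.87 -0.42  1.48  0.42  0.88 -1.06] [-0.1  0.8  0.4] 84.8
[325.1922621   0.        286.7183173] [[0.371, -0.882, -0.291, 0.722], [-0.929, -0.351, -0.119, -0.287], [0.003, 0.315, -0.949, 0.152]]
```

Position is right; close with 40 N.

```bash
python3 -m creep '[{"offset":[0,0,0],"angular":[0,0,0],"gripper":30},{"offset":[0,0,0],"angular":[0,0,0],"gripper":30},{"offset":[0,0,0],"angular":[0,0,0],"gripper":30},{"offset":[0,0,0],"angular":[0,0,0],"gripper":30}]' 40; python3 wl.py w5
```

```text
t: 3.6
eef_pos: [0.645, -0.3166, 0.0791]
ee_rot: [-3.141, 0.001, 0.38]
contact_force: [-0.1, 0.1, -0.2]
grip_width: 0.458
3.6 [ 0.645  -0.3166  0.0791] [-1.7999e+02  3.0000e-02  2.1750e+01] [ 0.69  0.88 -0.42  1.48  0.42  0.88 -1.06] [-0.1  0.1 -0.2] 39.1
[325.1922621   0.        286.7183173] [[0.371, -0.881, -0.294, 0.721], [-0.929, -0.351, -0.118, -0.287], [0.0, 0.317, -0.948, 0.149]]
```

View pics/w5.png

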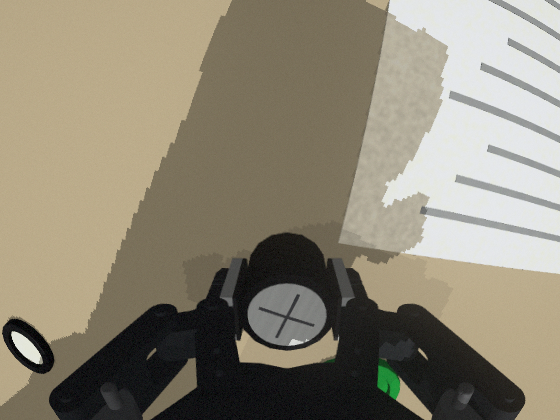

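```bash
python3 -m creep '[{"offset":[0,0,30],"angular":[0,0,0],"gripper":30},{"offset":[0,0,35],"angular":[0,0,0],"gripper":30},{"offset":[-45,-17,0],"angular":[0,0,0],"gripper":30},{"offset":[-45,-17,0],"angular":[0,0,0],"gripper":30},{"offset":[-45,-17,0],"angular":[0,0,0],"gripper":30},{"offset":[-45,-17,0],"angular":[0,0,0],"gripper":30},{"offset":[0,0,0],"angular":[0,0,0],"gripper":30},{"offset":[0,0,0],"angular":[0,0,0],"gripper":30}]'; python3 wl.py w6
```

```text
t: 4.65
eef_pos: [0.4604, -0.3855, 0.1477]
ee_rot: [3.139, -0.001, 0.38]
contact_force: [0.6, -0.3, -0.8]
grip_width: 0.456
4.65 [ 0.4604 -0.3855  0.1477] [ 1.7983e+02 -8.0000e-02  2.1790e+01] [ 1.    0.62 -0.47  1.79  0.37  0.82 -0.83] [ 0.6 -0.3 -0.8] 39.0
[325.1922621   0.        286.7183173] [[0.371, -0.882, -0.291, 0.536], [-0.929, -0.351, -0.12, -0.356], [0.003, 0.315, -0.949, 0.218]]
```

View pics/w6.png

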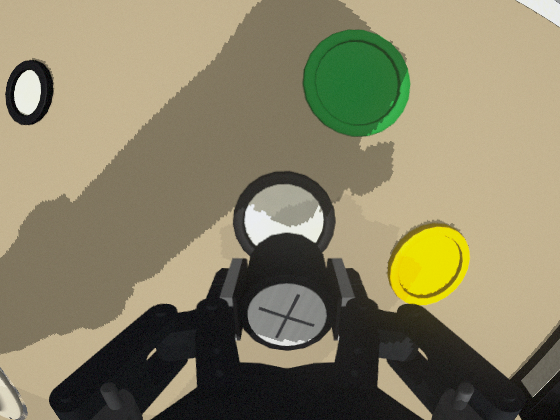

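```bash
python3 wp.py w6 '[(284.5,222,.009),(284.5,172,.009),(29,92,.004)]'
```

```text
(284.5, 222, 0.009) [ 0.4624 -0.3841]
(284.5, 172, 0.009) [ 0.4948 -0.3712]
(29, 92, 0.004) [ 0.4856 -0.152 ]
```

```bash
python3 -m creep '[{"offset":[2,1,-25],"angular":[0,0,0],"gripper":30},{"offset":[0,0,-25],"angular":[0,0,0],"gripper":30},{"offset":[0,0,-8],"angular":[0,0,0],"gripper":30},{"offset":[0,0,0],"angular":[0,0,0],"gripper":30}]'; python3 wl.py w7
```

```text
t: 5.2
eef_pos: [0.468, -0.3822, 0.0894]
ee_rot: [3.136, -0.005, 0.387]
contact_force: [-0.1, 0.4, -0.5]
grip_width: 0.459
5.2 [ 0.468  -0.3822  0.0894] [179.7   -0.27  22.15] [ 0.96  0.71 -0.43  1.8   0.42  0.72 -0.88] [-0.1  0.4 -0.5] 39.2
[325.1922621   0.        286.7183173] [[0.377, -0.881, -0.287, 0.543], [-0.926, -0.357, -0.123, -0.352], [0.006, 0.312, -0.95, 0.16]]
```

```bash
python3 -m creep '[{"offset":[-6,-2,-2],"angular":[0,0,0],"gripper":30},{"offset":[0,0,-4],"angular":[0.3,0.3,0],"gripper":30},{"offset":[0,0,0],"angular":[0,0,0],"gripper":30}]'; python3 wl.py w7
```

```text
t: 5.62
eef_pos: [0.4628, -0.3853, 0.0855]
ee_rot: [3.14, -0.003, 0.387]
contact_force: [-0.1, -0.1, -0.8]
grip_width: 0.459
5.625 [ 0.4628 -0.3853  0.0855] [179.92  -0.19  22.15] [ 0.97  0.71 -0.43  1.8   0.42  0.71 -0.87] [-0.1 -0.1 -0.8] 39.2
[325.1922621   0.        286.7183173] [[0.377, -0.88, -0.289, 0.538], [-0.926, -0.358, -0.12, -0.355], [0.002, 0.313, -0.95, 0.156]]
```

```bash
python3 -m creep '[{"offset":[0,0,-3],"angular":[0,0,0],"gripper":30},{"offset":[0,0,0],"angular":[0,0,0],"gripper":30}]'; python3 -m creep '[{"offset":[0,0,0],"angular":[0,0,0],"gripper":55},{"offset":[0,0,0],"angular":[0,0,0],"gripper":55},{"offset":[0,0,0],"angular":[0,0,0],"gripper":55}]'; python3 wl.py w8
```

```text
t: 5.92
eef_pos: [0.463, -0.3858, 0.0829]
ee_rot: [3.139, -0.004, 0.386]
contact_force: [-0.1, 0.1, -0.9]
grip_width: 0.457
t: 6.3
eef_pos: [0.4631, -0.3857, 0.0829]
ee_rot: [3.139, -0.004, 0.386]
contact_force: [0.1, -0.2, 0.5]
grip_width: 0.644
6.3 [ 0.4631 -0.3857  0.0829] [179.85  -0.22  22.14] [ 0.97  0.71 -0.42  1.8   0.42  0.71 -0.87] [ 0.1 -0.2  0.5] 55.0
[325.1922621   0.        286.7183173] [[0.377, -0.88, -0.289, 0.538], [-0.926, -0.357, -0.121, -0.355], [0.003, 0.313, -0.95, 0.153]]
```

View pics/w8.png

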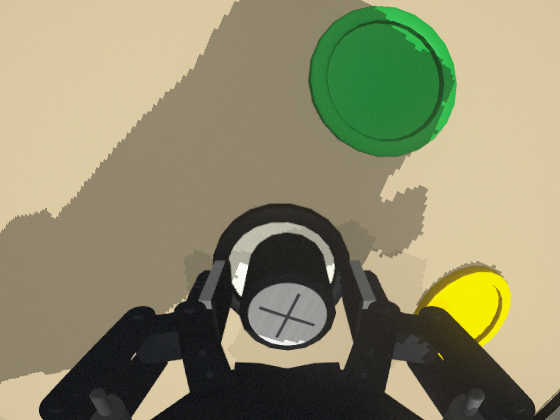

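The big can (top at 287,313) stands on the floor, centred in its nest. Next: the small capacitor.

```bash
python3 -m creep '[{"offset":[0,0,40],"angular":[0,0,0],"gripper":55},{"offset":[0,0,60],"angular":[0,0,0],"gripper":55},{"offset":[35,57,0],"angular":[0,0,0],"gripper":55},{"offset":[35,57,0],"angular":[0,0,0],"gripper":55},{"offset":[35,57,0],"angular":[0,0,0],"gripper":55},{"offset":[35,57,0],"angular":[0,0,0],"gripper":55},{"offset":[30,53,0],"angular":[0,0,0],"gripper":55},{"offset":[0,0,0],"angular":[0,0,0],"gripper":55}]'; python3 wl.py w9
```

```text
t: 7.35
eef_pos: [0.6274, -0.1105, 0.1872]
ee_rot: [3.138, -0.008, 0.379]
contact_force: [-0.8, -0.5, -0.5]
grip_width: 0.643
7.35 [ 0.6274 -0.1105  0.1872] [179.79  -0.44  21.71] [ 0.51  0.62 -0.52  1.68  0.37  0.93 -1.35] [-0.8 -0.5 -0.5] 54.9
[325.1922621   0.        286.7183173] [[0.37, -0.884, -0.286, 0.702], [-0.929, -0.351, -0.118, -0.081], [0.004, 0.309, -0.951, 0.258]]
```

View pics/w9.png

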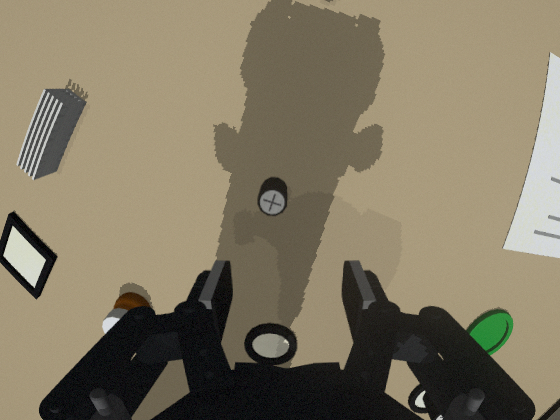

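```bash
python3 wp.py w9 '[(272.5,202.5,.036),(271,344,.004)]'
```

```text
(272.5, 202.5, 0.036) [ 0.6366 -0.0971]
(271, 344, 0.004) [ 0.4862 -0.1509]
```

```bash
python3 -m creep '[{"offset":[9,13,-20],"angular":[0,0.4,0],"gripper":60},{"offset":[0,0,-35],"angular":[0,0,0],"gripper":60},{"offset":[0,0,-30],"angular":[0,0,0],"gripper":60},{"offset":[0,0,0],"angular":[0,0,0],"gripper":60},{"offset":[0,0,0],"angular":[0,0,0],"gripper":60}]'; python3 wl.py w10
```

```text
t: 8.02
eef_pos: [0.6334, -0.1109, 0.1005]
ee_rot: [3.133, 0.005, 0.365]
contact_force: [0.6, 0.1, -0.0]
grip_width: 0.706
8.025 [ 0.6334 -0.1109  0.1005] [179.5    0.28  20.93] [ 0.45  0.75 -0.46  1.69  0.44  0.81 -1.41] [ 0.6  0.1 -0. ] 60.3
[325.1922621   0.        286.7183173] [[0.357, -0.886, -0.297, 0.71], [-0.934, -0.336, -0.123, -0.082], [0.009, 0.321, -0.947, 0.17]]
```

View pics/w10.png

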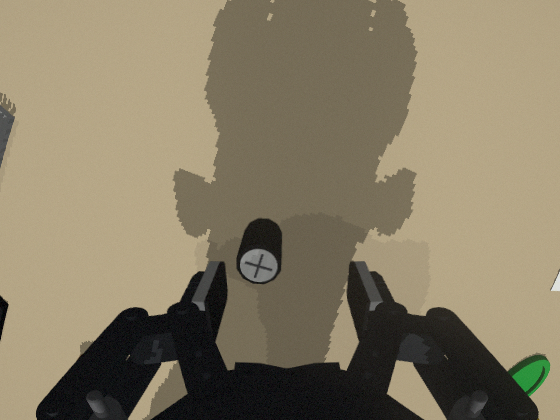

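```bash
python3 wp.py w10 '[(259,267,.036)]'; python3 -m creep '[{"offset":[4,13,0],"angular":[0,-0.2,0],"gripper":60},{"offset":[0,0,0],"angular":[0,0,0],"gripper":60},{"offset":[0,0,-8],"angular":[0,0,0],"gripper":60}]'
```

```text
(259, 267, 0.036) [ 0.6361 -0.0971]
t: 8.45
eef_pos: [0.6398, -0.0975, 0.0961]
ee_rot: [3.128, -0.004, 0.365]
contact_force: [-0.0, -0.1, 0.4]
grip_width: 0.704
```

```bash
python3 -m creep '[{"offset":[-3,0,-7],"angular":[0.7,0,0],"gripper":60},{"offset":[0,0,-7],"angular":[0,0,0],"gripper":60},{"offset":[0,0,0],"angular":[0,0,0],"gripper":60}]'; python3 wl.py w11
```

```text
t: 8.82
eef_pos: [0.6355, -0.0976, 0.0799]
ee_rot: [3.141, -0.006, 0.365]
contact_force: [-1.0, 0.3, 0.9]
grip_width: 0.705
8.825 [ 0.6355 -0.0976  0.0799] [179.99  -0.37  20.89] [ 0.43  0.78 -0.45  1.7   0.45  0.77 -1.44] [-1.   0.3  0.9] 60.2
[325.1922621   0.        286.7183173] [[0.357, -0.888, -0.29, 0.711], [-0.934, -0.339, -0.111, -0.069], [0.001, 0.31, -0.951, 0.15]]
```

View pics/w11.png

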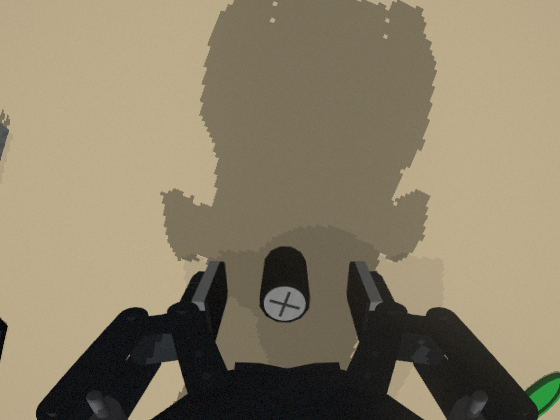

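```bash
python3 -m creep '[{"offset":[0,0,0],"angular":[0,0,0],"gripper":12},{"offset":[0,0,0],"angular":[0,0,0],"gripper":12},{"offset":[0,0,0],"angular":[0,0,0],"gripper":12},{"offset":[0,0,0],"angular":[0,0,0],"gripper":12}]' 30; python3 -m creep '[{"offset":[0,0,0],"angular":[0,0,0],"gripper":12},{"offset":[0,0,35],"angular":[0,0,0],"gripper":12},{"offset":[0,0,25],"angular":[0,0,0],"gripper":12},{"offset":[-48,-17,0],"angular":[0,0,0],"gripper":12},{"offset":[-48,-17,0],"angular":[0,0,0],"gripper":12},{"offset":[-48,-17,0],"angular":[0,0,0],"gripper":12},{"offset":[0,0,0],"angular":[0,0,0],"gripper":12},{"offset":[0,0,0],"angular":[0,0,0],"gripper":12}]';python3 wl.py w12
```

```text
t: 9.38
eef_pos: [0.6362, -0.0978, 0.0807]
ee_rot: [3.141, -0.008, 0.364]
contact_force: [0.1, 0.1, -1.0]
grip_width: 0.244
t: 10.38
eef_pos: [0.4886, -0.1491, 0.1428]
ee_rot: [3.14, -0.009, 0.365]
contact_force: [1.5, -0.3, -0.7]
grip_width: 0.247
10.375 [ 0.4886 -0.1491  0.1428] [179.89  -0.53  20.93] [ 0.67  0.51 -0.52  2.02  0.38  0.7  -1.29] [ 1.5 -0.3 -0.7] 21.1
[325.1922621   0.        286.7183173] [[0.357, -0.889, -0.286, 0.564], [-0.934, -0.339, -0.112, -0.121], [0.002, 0.308, -0.952, 0.213]]
```

View pics/w12.png

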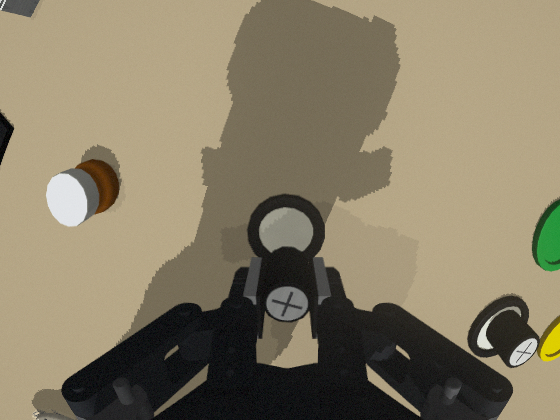

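```bash
python3 wp.py w12 '[(286.5,231,.007)]'; python3 -m creep '[{"offset":[-3,-2,-20],"angular":[0,0.5,0],"gripper":12},{"offset":[0,0,-20],"angular":[0,0,0],"gripper":12},{"offset":[0,0,-8],"angular":[0,0,0],"gripper":12},{"offset":[0,0,0],"angular":[0,0,0],"gripper":12}]'; python3 wl.py w13
```

```text
(286.5, 231, 0.007) [ 0.487  -0.1504]
t: 10.92
eef_pos: [0.4874, -0.1493, 0.0903]
ee_rot: [-3.138, -0.0, 0.369]
contact_force: [-1.6, 0.5, 0.9]
grip_width: 0.244
10.925 [ 0.4874 -0.1493  0.0903] [-1.7982e+02 -1.0000e-02  2.1130e+01] [ 0.62  0.6  -0.46  2.03  0.45  0.61 -1.34] [-1.6  0.5  0.9] 20.9
[325.1922621   0.        286.7183173] [[0.361, -0.885, -0.296, 0.563], [-0.933, -0.343, -0.112, -0.121], [-0.003, 0.316, -0.949, 0.16]]
```

View pics/w13.png

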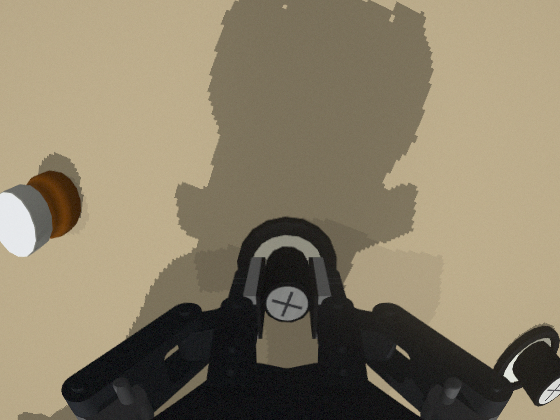

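```bash
python3 -m creep '[{"offset":[-1,-1,-4],"angular":[0,0,0],"gripper":12},{"offset":[0,0,0],"angular":[0,0,0],"gripper":12}]'; python3 -m creep '[{"offset":[0,0,-2],"angular":[0,0,0],"gripper":12},{"offset":[0,0,0],"angular":[0,0,0],"gripper":12}]'
```

```text
t: 11.22
eef_pos: [0.4872, -0.1504, 0.087]
ee_rot: [-3.139, -0.002, 0.369]
contact_force: [-0.0, -0.1, 0.5]
grip_width: 0.243
t: 11.48
eef_pos: [0.4876, -0.1507, 0.0855]
ee_rot: [-3.14, -0.003, 0.369]
contact_force: [-0.5, 0.7, -0.4]
grip_width: 0.242
```

```bash
python3 -m creep '[{"offset":[-1,0,-1],"angular":[0,0,0],"gripper":12},{"offset":[0,0,0],"angular":[0,0,0],"gripper":12},{"offset":[0,0,0],"angular":[0,0,0],"gripper":36},{"offset":[0,0,0],"angular":[0,0,0],"gripper":36},{"offset":[0,0,0],"angular":[0,0,0],"gripper":36}]';python3 wl.py w14
```

```text
t: 12.1
eef_pos: [0.4868, -0.1509, 0.0848]
ee_rot: [-3.141, -0.003, 0.369]
contact_force: [-0.7, 0.2, -1.1]
grip_width: 0.421
12.1 [ 0.4868 -0.1509  0.0848] [-179.97   -0.18   21.12] [ 0.62  0.6  -0.46  2.03  0.46  0.6  -1.35] [-0.7  0.2 -1.1] 36.0
[325.1922621   0.        286.7183173] [[0.36, -0.886, -0.292, 0.563], [-0.933, -0.342, -0.113, -0.122], [-0.0, 0.313, -0.95, 0.155]]
```

View pics/w14.png

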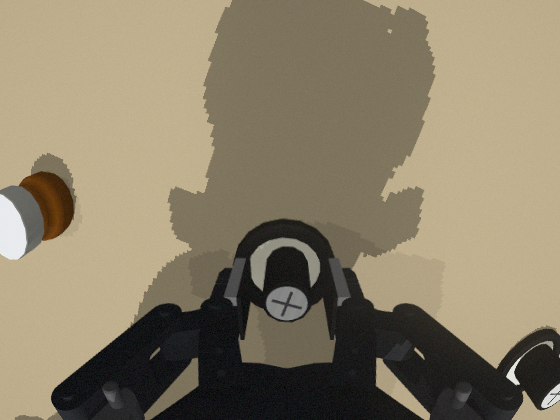

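```bash
python3 -m creep '[{"offset":[0,0,40],"angular":[0,0,0],"gripper":36},{"offset":[0,0,60],"angular":[0,0,0],"gripper":40},{"offset":[25,45,10],"angular":[0,0,-8],"gripper":60},{"offset":[25,45,0],"angular":[0,0,-8],"gripper":60},{"offset":[25,45,0],"angular":[0,0,-8],"gripper":60},{"offset":[25,45,0],"angular":[0,0,-8],"gripper":60},{"offset":[20,45,0],"angular":[0,0,-4],"gripper":60},{"offset":[0,0,0],"angular":[0,0,0],"gripper":60}]';python3 wl.py w15
```

```text
t: 13.15
eef_pos: [0.6085, 0.0779, 0.1989]
ee_rot: [-3.137, -0.005, -0.29]
contact_force: [-0.8, -0.6, -0.2]
grip_width: 0.701
13.15 [0.6085 0.0779 0.1989] [-179.72   -0.27  -16.62] [ 0.16  0.56 -0.44  1.74  0.29  0.91 -2.26] [-0.8 -0.6 -0.2] 59.9
[325.1922621   0.        286.7183173] [[-0.286, -0.911, -0.297, 0.686], [-0.958, 0.27, 0.093, 0.054], [-0.005, 0.312, -0.95, 0.269]]
```

View pics/w15.png

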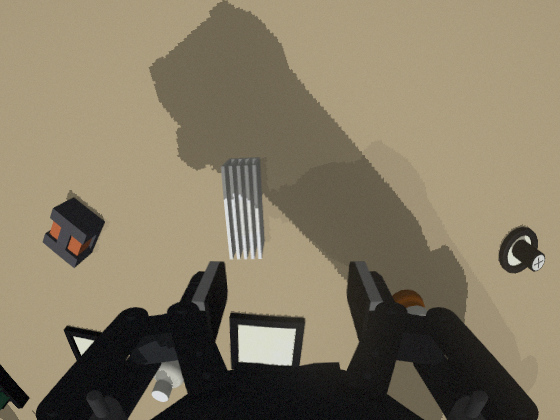

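```bash
R='{"offset":[0,0,0],"angular":[0,0,10],"gripper":60}'; python3 -m creep '[{"offset":[0,0,0],"angular":[0,0,10],"gripper":60},{"offset":[0,0,0],"angular":[0,0,10],"gripper":60},{"offset":[0,0,0],"angular":[0,0,10],"gripper":60},{"offset":[0,0,0],"angular":[0,0,10],"gripper":60},{"offset":[0,0,0],"angular":[0,0,10],"gripper":60},{"offset":[0,0,0],"angular":[0,0,10],"gripper":60},{"offset":[0,0,0],"angular":[0,0,10],"gripper":60},{"offset":[0,0,0],"angular":[0,0,10],"gripper":60}]'; python3 -m creep '[{"offset":[0,0,0],"angular":[0,0,10],"gripper":60},{"offset":[0,0,0],"angular":[0,0,10],"gripper":60},{"offset":[0,0,0],"angular":[0,0,10],"gripper":60},{"offset":[0,0,0],"angular":[0,0,10],"gripper":60},{"offset":[0,0,0],"angular":[0,0,10],"gripper":60},{"offset":[0,0,0],"angular":[0,0,10],"gripper":60},{"offset":[0,0,0],"angular":[0,0,10],"gripper":60},{"offset":[0,0,0],"angular":[0,0,10],"gripper":60}]'; python3 wl.py w16
```

```text
t: 14.2
eef_pos: [0.6039, 0.0583, 0.1958]
ee_rot: [3.138, 0.007, 1.138]
contact_force: [0.2, -1.7, 0.3]
grip_width: 0.702
t: 15.2
eef_pos: [0.5996, 0.0389, 0.1923]
ee_rot: [-3.134, 0.016, 2.568]
contact_force: [0.0, -0.5, -0.0]
grip_width: 0.705
15.2 [0.5996 0.0389 0.1923] [-179.55    0.94  147.11] [ 0.62  0.77 -1.05  1.76  0.78  1.08  0.28] [ 0.  -0.5 -0. ] 60.2
[325.1922621   0.        286.7183173] [[0.543, 0.793, 0.276, 0.53], [0.84, -0.51, -0.187, 0.084], [-0.008, 0.333, -0.943, 0.261]]
```

```bash
python3 -m creep '[{"offset":[10,37,0],"angular":[0,-0.4,9],"gripper":60},{"offset":[10,37,0],"angular":[0,-0.4,9],"gripper":60},{"offset":[0,0,0],"angular":[0,0,0],"gripper":60},{"offset":[0,0,0],"angular":[0,0,0],"gripper":60}]'; python3 wl.py w17
```

```text
t: 15.75
eef_pos: [0.6192, 0.1052, 0.1898]
ee_rot: [-3.132, 0.028, 2.879]
contact_force: [0.2, -0.5, 0.1]
grip_width: 0.701
15.75 [0.6192 0.1052 0.1898] [-179.45    1.61  164.94] [ 0.51  0.84 -1.09  1.7   0.85  1.12  0.47] [ 0.2 -0.5  0.1] 59.9
[325.1922621   0.        286.7183173] [[0.26, 0.908, 0.33, 0.539], [0.966, -0.241, -0.098, 0.127], [-0.01, 0.344, -0.939, 0.257]]
```

View pics/w17.png

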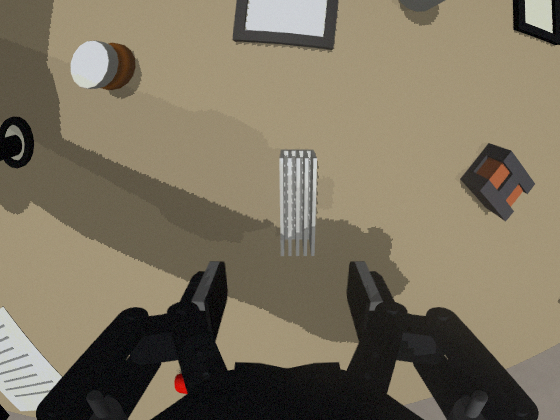

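```bash
python3 wp.py w17 '[(281,158,.036),(317,158,.036),(281,255,.036),(315,255,.036),(299,206,.036),(496,182,.036),(482,170,.036),(518,192,.036)]'; python3 - <<'E'
import cv2
a=cv2.imread("pics/w17.png");cv2.imwrite("pics/w17c.png",cv2.resize(a[135:275,240:540],None,fx=2.6,fy=2.6,interpolation=cv2.INTER_CUBIC))
E
```

```text
(281, 158, 0.036) [0.5792 0.1098]
(317, 158, 0.036) [0.5856 0.1339]
(281, 255, 0.036) [0.6518 0.0898]
(315, 255, 0.036) [0.6586 0.1152]
(299, 206, 0.036) [0.6165 0.1131]
(496, 182, 0.036) [0.6376 0.2742]
(482, 170, 0.036) [0.6244 0.2608]
(518, 192, 0.036) [0.6522 0.2983]
```

View pics/w17c.png

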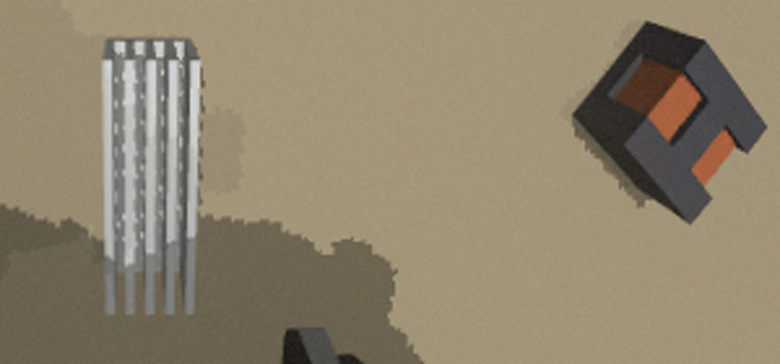

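```bash
python3 -m creep '[{"offset":[0,7,0],"angular":[0.9,1.4,0],"gripper":60},{"offset":[0,0,-25],"angular":[0,0,0],"gripper":60},{"offset":[0,0,-25],"angular":[0,0,0],"gripper":60},{"offset":[0,0,-15],"angular":[0,0,0],"gripper":60},{"offset":[0,0,0],"angular":[0,0,0],"gripper":60}]'; python3 wl.py w18
```

```text
t: 16.42
eef_pos: [0.6182, 0.1086, 0.1186]
ee_rot: [-3.138, -0.004, 2.872]
contact_force: [0.0, 0.0, -0.9]
grip_width: 0.699
16.425 [0.6182 0.1086 0.1186] [-179.8    -0.22  164.56] [ 0.47  0.93 -1.02  1.71  0.91  1.05  0.43] [ 0.   0.  -0.9] 59.7
[325.1922621   0.        286.7183173] [[0.266, 0.916, 0.302, 0.54], [0.964, -0.252, -0.087, 0.13], [-0.004, 0.314, -0.95, 0.189]]
```

View pics/w18.png

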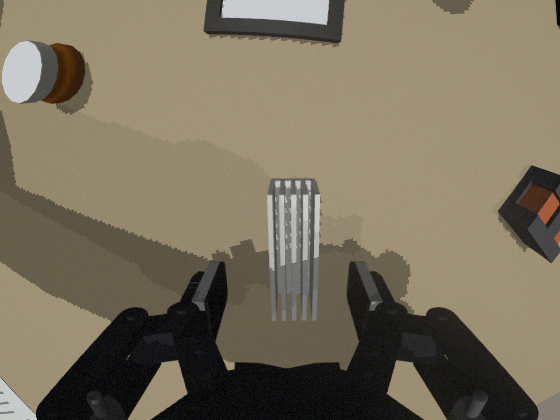

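```bash
python3 wp.py w18 '[(268,194,.036),(320,194,.036),(272,320,.036),(317,320,.036)]'; python3 -m creep '[{"offset":[0,3,-18],"angular":[0,0,0.3],"gripper":60},{"offset":[0,0,-15],"angular":[0,0,0],"gripper":60},{"offset":[0,0,0],"angular":[0,0,0],"gripper":60}]'; python3 wl.py w19
```

```text
(268, 194, 0.036) [0.5786 0.1093]
(320, 194, 0.036) [0.5853 0.1338]
(272, 320, 0.036) [0.652  0.0896]
(317, 320, 0.036) [0.6591 0.1149]
t: 16.85
eef_pos: [0.619, 0.1126, 0.0851]
ee_rot: [-3.14, -0.002, 2.878]
contact_force: [-0.0, 0.2, 0.2]
grip_width: 0.709
16.85 [0.619  0.1126 0.0851] [-1.7988e+02 -9.0000e-02  1.6490e+02] [ 0.44  0.97 -0.98  1.72  0.95  1.01  0.4 ] [-0.   0.2  0.2] 60.6
[325.1922621   0.        286.7183173] [[0.26, 0.916, 0.304, 0.54], [0.966, -0.246, -0.084, 0.133], [-0.002, 0.316, -0.949, 0.155]]
```

View pics/w19.png

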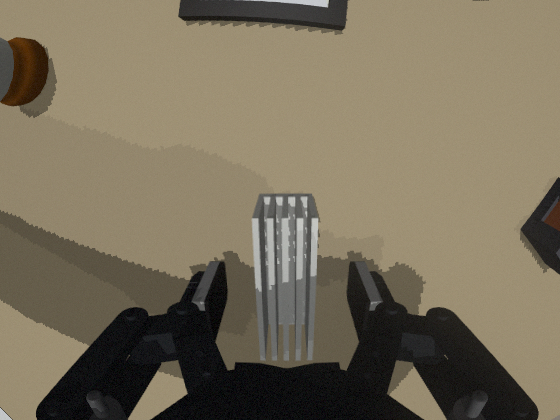

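```bash
python3 -m creep '[{"offset":[0,0,-4],"angular":[0,0,0],"gripper":60},{"offset":[0,0,0],"angular":[0,0,0],"gripper":15},{"offset":[0,0,0],"angular":[0,0,0],"gripper":15},{"offset":[0,0,0],"angular":[0,0,0],"gripper":15},{"offset":[0,0,0],"angular":[0,0,0],"gripper":15},{"offset":[0,0,0],"angular":[0,0,0],"gripper":15}]' 50; python3 -m creep '[{"offset":[0,0,30],"angular":[0,0,0],"gripper":15},{"offset":[0,0,45],"angular":[0,0,0],"gripper":15},{"offset":[0,0,45],"angular":[0,0,0],"gripper":15},{"offset":[0,0,0],"angular":[0,0,0],"gripper":15},{"offset":[0,0,0],"angular":[0,0,0],"gripper":15}]'; python3 wl.py w20
```

```text
t: 17.65
eef_pos: [0.6201, 0.1128, 0.0829]
ee_rot: [-3.141, 0.001, 2.878]
contact_force: [0.4, 0.4, -0.8]
grip_width: 0.292
t: 18.27
eef_pos: [0.6195, 0.1139, 0.2132]
ee_rot: [3.141, 0.003, 2.88]
contact_force: [0.3, 0.2, -1.8]
grip_width: 0.296
18.275 [0.6195 0.1139 0.2132] [179.96   0.19 164.99] [ 0.51  0.83 -1.12  1.67  0.8   1.17  0.49] [ 0.3  0.2 -1.8] 25.3
[325.1922621   0.        286.7183173] [[0.259, 0.915, 0.31, 0.541], [0.966, -0.245, -0.082, 0.135], [0.001, 0.321, -0.947, 0.283]]
```

View pics/w20.png

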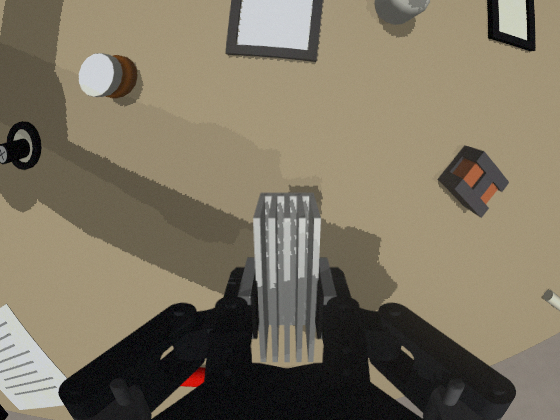

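```bash
python3 -m creep '[{"offset":[-29,54,0],"angular":[0,0,0],"gripper":15},{"offset":[-29,54,0],"angular":[0,0,0],"gripper":15},{"offset":[-29,54,0],"angular":[0,0,0],"gripper":15},{"offset":[-29,54,0],"angular":[0,0,0],"gripper":15},{"offset":[-29,54,0],"angular":[0,0,-1],"gripper":15},{"offset":[0,0,0],"angular":[0,0,0],"gripper":15},{"offset":[0,0,0],"angular":[0,0,0],"gripper":15}]'; python3 wl.py w21
```

```text
t: 19.2
eef_pos: [0.467, 0.3871, 0.2074]
ee_rot: [-3.137, -0.004, 2.858]
contact_force: [1.1, -0.3, -0.8]
grip_width: 0.295
19.2 [0.467  0.3871 0.2074] [-179.73   -0.25  163.77] [ 0.02  0.79 -1.1   1.73  0.77  1.14 -0.04] [ 1.1 -0.3 -0.8] 25.2
[325.1922621   0.        286.7183173] [[0.279, 0.912, 0.3, 0.389], [0.96, -0.264, -0.092, 0.41], [-0.005, 0.313, -0.95, 0.278]]
```

View pics/w21.png

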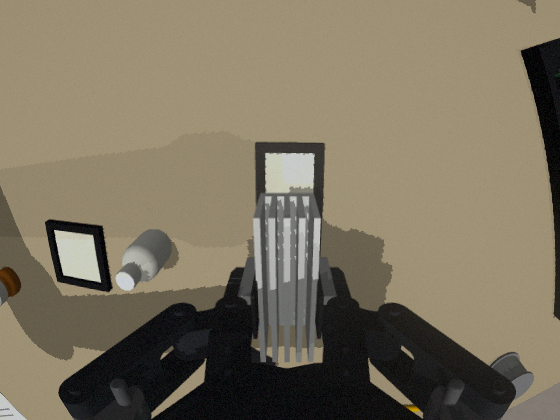

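```bash
python3 wp.py w21 '[(255.5,142.5,.009),(324,143.5,.009),(264.5,190,.004),(314,190,.004),(289,153,.004),(48,222,.009),(104,227,.009),(110,290,.009),(54,282,.009)]'; python3 - <<'E'
import cv2
a=cv2.imread("pics/w21.png");cv2.imwrite("pics/w21c.png",cv2.resize(a[130:220,235:345],None,fx=6,fy=6,interpolation=cv2.INTER_CUBIC))
cv2.imwrite("pics/w21d.png",cv2.resize(a[210:300,30:200],None,fx=4,fy=4,interpolation=cv2.INTER_CUBIC))
E
```

```text
(255.5, 142.5, 0.009) [0.4109 0.375 ]
(324, 143.5, 0.009) [0.4275 0.4293]
(264.5, 190, 0.004) [0.4533 0.3694]
(314, 190, 0.004) [0.4653 0.4109]
(289, 153, 0.004) [0.428 0.399]
(48, 222, 0.009) [0.4157 0.1289]
(104, 227, 0.009) [0.4413 0.203 ]
(110, 290, 0.009) [0.5098 0.1713]
(54, 282, 0.009) [0.4848 0.0907]
```

View pics/w21c.png

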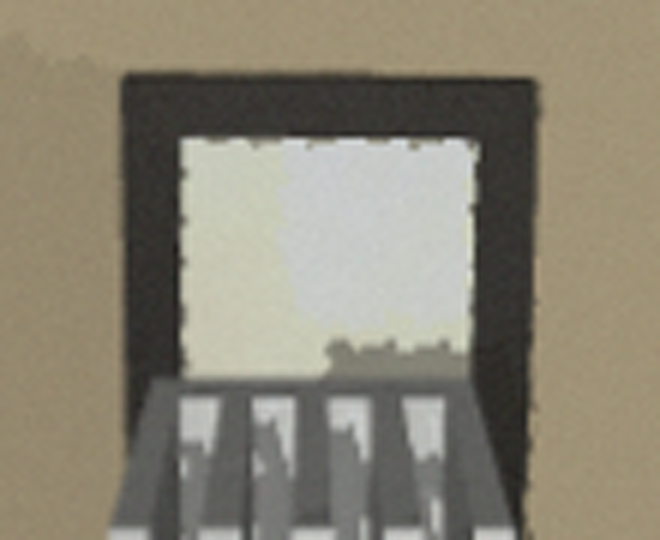

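```bash
python3 -m creep '[{"offset":[4,0,-20],"angular":[0,0,-0.3],"gripper":15},{"offset":[0,0,-30],"angular":[0,0,0],"gripper":15},{"offset":[0,0,-30],"angular":[0,0,0],"gripper":15},{"offset":[0,0,-15],"angular":[0,0,0],"gripper":15},{"offset":[0,0,0],"angular":[0,0,0],"gripper":15},{"offset":[0,0,0],"angular":[0,0,0],"gripper":15}]'; python3 wl.py w22
```

```text
t: 20.0
eef_pos: [0.4762, 0.3794, 0.1044]
ee_rot: [-3.133, -0.005, 2.84]
contact_force: [0.4, 0.2, -0.2]
grip_width: 0.297
20.0 [0.4762 0.3794 0.1044] [-179.51   -0.29  162.69] [-0.04  0.91 -0.98  1.76  0.9   1.   -0.12] [ 0.4  0.2 -0.2] 25.4
[325.1922621   0.        286.7183173] [[0.297, 0.908, 0.296, 0.399], [0.955, -0.28, -0.101, 0.404], [-0.009, 0.313, -0.95, 0.175]]
```

```bash
python3 -m creep '[{"offset":[-4,8,0],"angular":[0.4,-0.4,0.6],"gripper":15},{"offset":[0,0,-7],"angular":[0,0,0],"gripper":15},{"offset":[0,0,-5],"angular":[0,0,0],"gripper":15},{"offset":[0,0,0],"angular":[0,0,0],"gripper":15}]'; python3 wl.py w23
```

```text
t: 20.55
eef_pos: [0.4725, 0.3893, 0.0941]
ee_rot: [3.138, 0.002, 2.852]
contact_force: [-0.1, 0.9, -2.0]
grip_width: 0.292
20.55 [0.4725 0.3893 0.0941] [1.7977e+02 1.4000e-01 1.6339e+02] [-0.06  0.92 -0.97  1.77  0.92  0.97 -0.13] [-0.1  0.9 -2. ] 24.9
[325.1922621   0.        286.7183173] [[0.286, 0.908, 0.307, 0.394], [0.958, -0.272, -0.088, 0.412], [0.004, 0.32, -0.948, 0.164]]
```

View pics/w23.png

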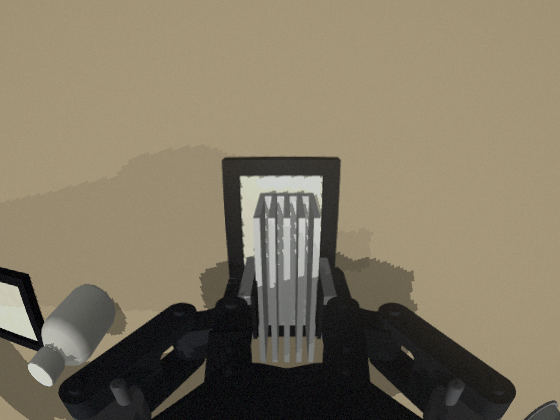

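```bash
python3 wp.py w23 '[(222,158,.009),(340.5,158,.009),(240,178,.004),(323,177,.004),(261,195,.012),(317,195,.012)]'
```

```text
(222, 158, 0.009) [0.4102 0.3749]
(340.5, 158, 0.009) [0.4268 0.43  ]
(240, 178, 0.004) [0.4232 0.3791]
(323, 177, 0.004) [0.4348 0.4195]
(261, 195, 0.012) [0.4328 0.3879]
(317, 195, 0.012) [0.4407 0.414 ]
```

```bash
python3 -m creep '[{"offset":[-2,-2,-3],"angular":[0,0,0],"gripper":15},{"offset":[0,0,-2],"angular":[0,0,0],"gripper":15},{"offset":[0,0,0],"angular":[0,0,0],"gripper":15}]'
```

```text
t: 20.98
eef_pos: [0.4706, 0.387, 0.0889]
ee_rot: [3.138, 0.003, 2.851]
contact_force: [-1.1, 0.8, -1.3]
grip_width: 0.293
```

```bash
python3 -m creep '[{"offset":[0,0,-2],"angular":[0,0,0],"gripper":15},{"offset":[0,0,0],"angular":[0,0,0],"gripper":15}]'
```

```text
t: 21.22
eef_pos: [0.4707, 0.3871, 0.087]
ee_rot: [3.137, 0.003, 2.851]
contact_force: [0.5, 0.3, -1.6]
grip_width: 0.294
```

```bash
python3 -m creep '[{"offset":[0,0,-1.5],"angular":[0,0,0],"gripper":15},{"offset":[0,0,0],"angular":[0,0,0],"gripper":15}]'; python3 -m creep '[{"offset":[0,0,0],"angular":[0,0,0],"gripper":42},{"offset":[0,0,0],"angular":[0,0,0],"gripper":42},{"offset":[0,0,0],"angular":[0,0,0],"gripper":42}]'; python3 wl.py w24
```

```text
t: 21.48
eef_pos: [0.4709, 0.3873, 0.0872]
ee_rot: [3.138, 0.004, 2.851]
contact_force: [-1.2, -0.4, -1.2]
grip_width: 0.299
t: 21.85
eef_pos: [0.471, 0.3876, 0.0872]
ee_rot: [3.137, 0.004, 2.851]
contact_force: [0.0, -0.2, -0.4]
grip_width: 0.489
21.85 [0.471  0.3876 0.0872] [179.73   0.23 163.35] [-0.06  0.93 -0.96  1.77  0.93  0.96 -0.14] [ 0.  -0.2 -0.4] 41.8
[325.1922621   0.        286.7183173] [[0.286, 0.907, 0.309, 0.393], [0.958, -0.273, -0.088, 0.41], [0.005, 0.321, -0.947, 0.157]]
```

View pics/w24.png

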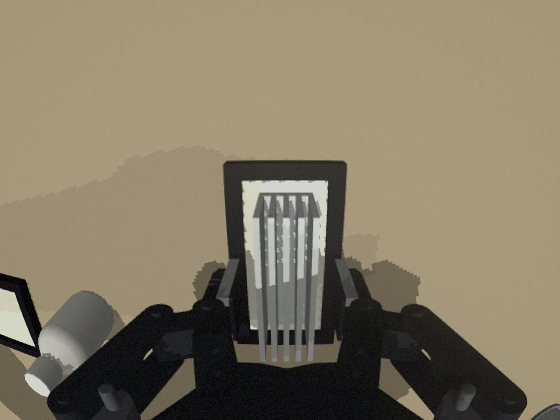

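The heatsink stands flat inside the long nest. Now the transformer.

```bash
python3 -m creep '[{"offset":[0,0,40],"angular":[0,0,0],"gripper":42},{"offset":[0,0,60],"angular":[0,0,0],"gripper":42},{"offset":[36,-20,10],"angular":[0,0,-9],"gripper":75},{"offset":[36,-20,0],"angular":[0,0,-9],"gripper":75},{"offset":[36,-20,0],"angular":[0,0,-9],"gripper":75},{"offset":[36,-20,0],"angular":[0,0,-9],"gripper":75},{"offset":[25,-18,0],"angular":[0,0,-1],"gripper":75},{"offset":[0,0,0],"angular":[0,0,0],"gripper":75}]'; python3 wl.py w25
```

```text
t: 22.9
eef_pos: [0.6437, 0.2861, 0.2008]
ee_rot: [3.134, 0.002, 2.187]
contact_force: [0.5, -0.4, -0.6]
grip_width: 0.881
22.9 [0.6437 0.2861 0.2008] [1.7956e+02 1.1000e-01 1.2528e+02] [ 0.1   0.85 -0.91  1.47  0.71  1.16 -0.31] [ 0.5 -0.4 -0.6] 75.3
[325.1922621   0.        286.7183173] [[0.816, 0.545, 0.191, 0.596], [0.578, -0.775, -0.256, 0.352], [0.008, 0.319, -0.948, 0.27]]
```

View pics/w25.png

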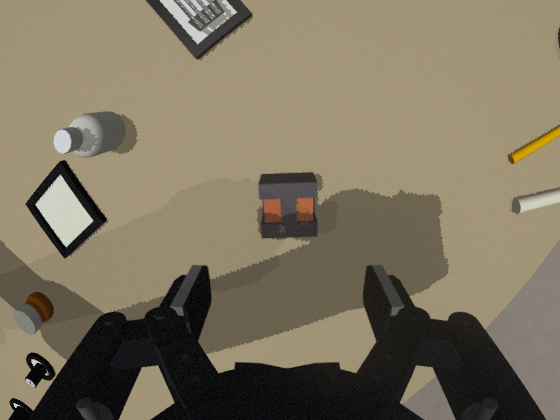

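```bash
python3 - <<'E'
import cv2
a=cv2.imread("pics/w25.png");cv2.imwrite("pics/w25c.png",cv2.resize(a[165:245,245:335],None,fx=7,fy=7,interpolation=cv2.INTER_CUBIC))
E
```

```text
(no output)
```

View pics/w25c.png

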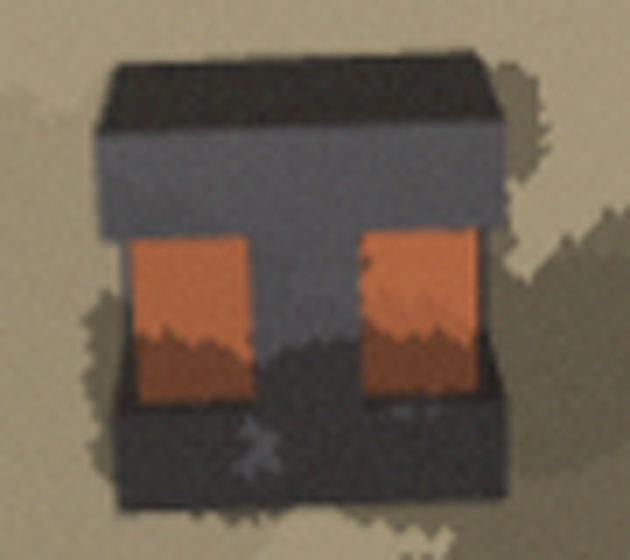

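```bash
python3 wp.py w25 '[(258.9,183.7,.036),(316.9,182.4,.036),(317.4,236,.036),(261.9,237.9,.036),(66,161,.009),(107,217,.009),(65,258,.009),(26,205,.009)]'; python3 -m creep '[{"offset":[0,0,0],"angular":[0,0,-10],"gripper":75},{"offset":[0,0,0],"angular":[0,0,-10],"gripper":75},{"offset":[0,0,0],"angular":[0,0,-10],"gripper":75},{"offset":[0,0,0],"angular":[0,0,-10],"gripper":75},{"offset":[0,0,0],"angular":[0,0,-10],"gripper":75},{"offset":[0,0,0],"angular":[0,0,-10],"gripper":75},{"offset":[0,0,0],"angular":[0,0,-10],"gripper":75},{"offset":[0,0,0],"angular":[0,0,-10],"gripper":75}]'; python3 wl.py w26
```

```text
(258.9, 183.7, 0.036) [0.6148 0.2928]
(316.9, 182.4, 0.036) [0.6495 0.3185]
(317.4, 236, 0.036) [0.676  0.2841]
(261.9, 237.9, 0.036) [0.6411 0.2577]
(66, 161, 0.009) [0.4485 0.1994]
(107, 217, 0.009) [0.5136 0.1763]
(65, 258, 0.009) [0.4854 0.0981]
(26, 205, 0.009) [0.4162 0.1231]
t: 23.95
eef_pos: [0.6274, 0.3012, 0.1997]
ee_rot: [-3.138, -0.004, 0.771]
contact_force: [-0.2, 0.1, -0.1]
grip_width: 0.878
23.95 [0.6274 0.3012 0.1997] [-179.79   -0.25   44.17] [-0.07  0.74 -0.63  1.5   0.47  1.05 -1.61] [-0.2  0.1 -0.1] 75.0
[325.1922621   0.        286.7183173] [[0.697, -0.681, -0.226, 0.686], [-0.717, -0.663, -0.216, 0.357], [-0.003, 0.312, -0.95, 0.27]]
```

```bash
python3 -m creep '[{"offset":[18,-13,0],"angular":[0,0,-7.5],"gripper":75},{"offset":[0,0,-30],"angular":[0,0,0],"gripper":75},{"offset":[0,0,-30],"angular":[0,0,0],"gripper":75},{"offset":[0,0,0],"angular":[0,0,0],"gripper":75},{"offset":[0,0,0],"angular":[0,0,0],"gripper":75}]'; python3 wl.py w27
```

```text
t: 24.62
eef_pos: [0.6396, 0.2958, 0.1404]
ee_rot: [-3.133, -0.006, 0.652]
contact_force: [0.7, 0.5, 1.1]
grip_width: 0.876
24.625 [0.6396 0.2958 0.1404] [-179.52   -0.32   37.38] [-0.1   0.81 -0.57  1.51  0.48  0.97 -1.72] [0.7 0.5 1.1] 74.8
[325.1922621   0.        286.7183173] [[0.607, -0.754, -0.252, 0.704], [-0.794, -0.579, -0.183, 0.344], [-0.008, 0.311, -0.95, 0.211]]
```

View pics/w27.png

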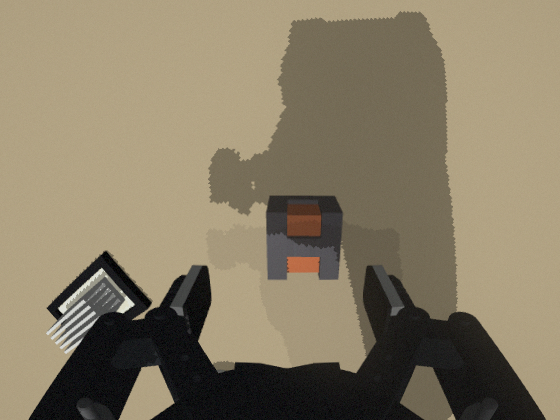

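```bash
python3 wp.py w27 '[(267,212,.036),(342,212,.036),(339,279.5,.036),(268,279.5,.036)]'; python3 -m creep '[{"offset":[6,-7,-10],"angular":[-0.4,0,-0.4],"gripper":75},{"offset":[0,0,-15],"angular":[0,0,0],"gripper":75},{"offset":[0,0,-10],"angular":[0,0,0],"gripper":75},{"offset":[0,0,0],"angular":[0,0,0],"gripper":75}]'; python3 wl.py w28
```

```text
(267, 212, 0.036) [0.6498 0.3182]
(342, 212, 0.036) [0.6759 0.2843]
(339, 279.5, 0.036) [0.6411 0.2565]
(268, 279.5, 0.036) [0.6144 0.2917]
t: 25.18
eef_pos: [0.6468, 0.2881, 0.1048]
ee_rot: [-3.14, -0.003, 0.645]
contact_force: [0.1, -0.7, -0.7]
grip_width: 0.876
25.175 [0.6468 0.2881 0.1048] [-1.7992e+02 -1.7000e-01  3.6960e+01] [-0.1   0.85 -0.55  1.5   0.51  0.92 -1.73] [ 0.1 -0.7 -0.7] 74.8
[325.1922621   0.        286.7183173] [[0.601, -0.759, -0.251, 0.712], [-0.799, -0.571, -0.188, 0.336], [-0.001, 0.314, -0.95, 0.175]]
```

View pics/w28.png

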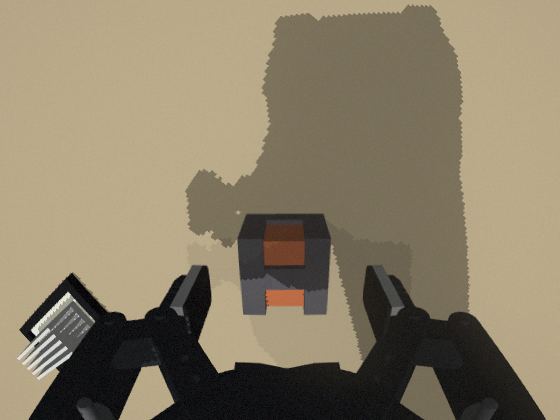

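```bash
python3 -m creep '[{"offset":[-1,0,-12],"angular":[0,0,0],"gripper":75},{"offset":[0,0,-10],"angular":[0,0,0],"gripper":75},{"offset":[0,0,0],"angular":[0,0,0],"gripper":75}]'; python3 -c "
from cell import *;print(sense()['eef_pos'])"
```

```text
t: 25.6
eef_pos: [0.6459, 0.2887, 0.082]
ee_rot: [-3.14, -0.004, 0.645]
contact_force: [-0.3, 0.6, -0.3]
grip_width: 0.874
[0.64587421 0.28872528 0.08204664]
```

```bash
python3 -m creep '[{"offset":[0,0,0],"angular":[0,0,0],"gripper":34},{"offset":[0,0,0],"angular":[0,0,0],"gripper":34},{"offset":[0,0,0],"angular":[0,0,0],"gripper":34},{"offset":[0,0,0],"angular":[0,0,0],"gripper":34},{"offset":[0,0,0],"angular":[0,0,0],"gripper":34}]' 60; python3 -m creep '[{"offset":[0,0,30],"angular":[0,0,0],"gripper":34},{"offset":[0,0,45],"angular":[0,0,0],"gripper":34},{"offset":[0,0,45],"angular":[0,0,0],"gripper":34},{"offset":[0,0,0],"angular":[0,0,0],"gripper":34}]'; python3 wl.py w29
```

```text
t: 26.22
eef_pos: [0.6461, 0.289, 0.0828]
ee_rot: [-3.14, -0.005, 0.645]
contact_force: [-0.2, -0.3, -1.3]
grip_width: 0.504
t: 26.72
eef_pos: [0.6447, 0.2882, 0.2042]
ee_rot: [-3.139, -0.002, 0.646]
contact_force: [0.3, 0.3, -2.0]
grip_width: 0.503
26.725 [0.6447 0.2882 0.2042] [-1.7987e+02 -9.0000e-02  3.6990e+01] [-0.07  0.74 -0.6   1.47  0.45  1.07 -1.69] [ 0.3  0.3 -2. ] 43.0
[325.1922621   0.        286.7183173] [[0.602, -0.758, -0.252, 0.71], [-0.799, -0.572, -0.188, 0.337], [-0.002, 0.315, -0.949, 0.274]]
```

View pics/w29.png

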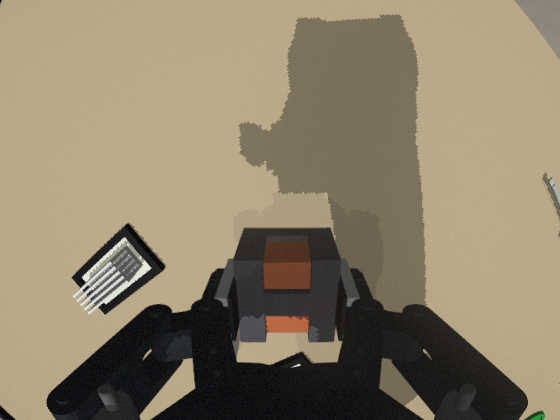

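```bash
python3 -m creep '[{"offset":[-36,-28,0],"angular":[0,0,7],"gripper":34},{"offset":[-36,-28,0],"angular":[0,0,7],"gripper":34},{"offset":[-36,-28,0],"angular":[0,0,7],"gripper":34},{"offset":[-36,-28,0],"angular":[0,0,7],"gripper":34},{"offset":[-34,-25,0],"angular":[0,0,4.5],"gripper":34},{"offset":[0,0,0],"angular":[0,0,0],"gripper":34},{"offset":[0,0,0],"angular":[0,0,0],"gripper":34}]'; python3 wl.py w30
```

```text
t: 27.65
eef_pos: [0.4535, 0.1426, 0.191]
ee_rot: [-3.125, 0.015, 1.23]
contact_force: [-0.2, -0.5, -1.6]
grip_width: 0.503
27.65 [0.4535 0.1426 0.191 ] [-179.06    0.83   70.49] [ 0.32  0.45 -0.82  2.05  0.44  0.84 -1.1 ] [-0.2 -0.5 -1.6] 42.9
[325.1922621   0.        286.7183173] [[0.942, -0.31, -0.124, 0.482], [-0.334, -0.891, -0.307, 0.219], [-0.016, 0.331, -0.944, 0.26]]
```

View pics/w30.png

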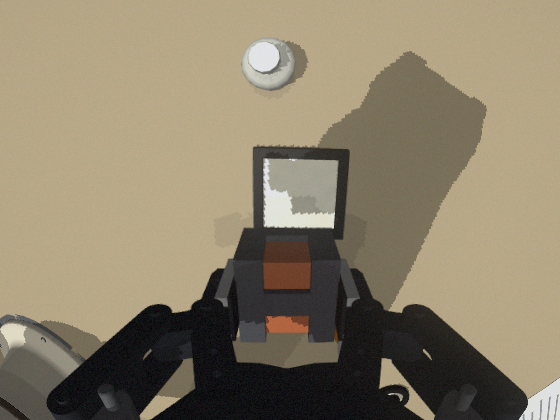

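```bash
python3 wp.py w30 '[(253.5,148,.009),(349,151,.009),(345,238,.009),(264,158,.004),(338,160,.004)]'
```

```text
(253.5, 148, 0.009) [0.4414 0.194 ]
(349, 151, 0.009) [0.5112 0.1673]
(345, 238, 0.009) [0.4872 0.097 ]
(264, 158, 0.004) [0.4456 0.183 ]
(338, 160, 0.004) [0.5011 0.1621]
```

```bash
python3 -m creep '[{"offset":[10,3,-10],"angular":[0.4,-1.1,-1],"gripper":34},{"offset":[0,0,-25],"angular":[0,0,0],"gripper":34},{"offset":[0,0,-25],"angular":[0,0,0],"gripper":34},{"offset":[0,0,-15],"angular":[0,0,0],"gripper":34},{"offset":[0,0,0],"angular":[0,0,0],"gripper":34},{"offset":[0,0,0],"angular":[0,0,0],"gripper":34}]'; python3 wl.py w31
```

```text
t: 28.45
eef_pos: [0.4688, 0.1504, 0.1117]
ee_rot: [3.139, -0.006, 1.211]
contact_force: [0.4, -0.5, -1.8]
grip_width: 0.505
28.45 [0.4688 0.1504 0.1117] [179.88  -0.32  69.38] [ 0.21  0.59 -0.7   2.07  0.6   0.68 -1.25] [ 0.4 -0.5 -1.8] 43.1
[325.1922621   0.        286.7183173] [[0.936, -0.335, -0.107, 0.497], [-0.352, -0.889, -0.292, 0.226], [0.003, 0.311, -0.95, 0.182]]
```

View pics/w31.png

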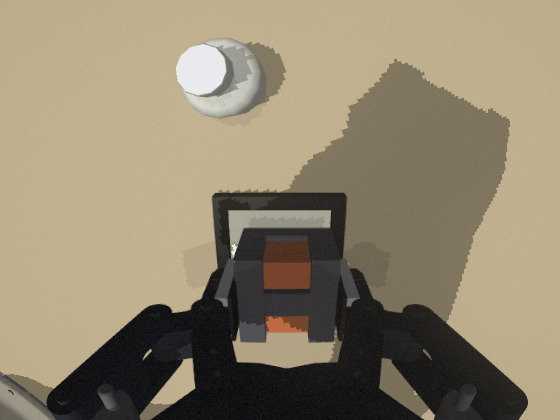

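```bash
python3 wp.py w31 '[(212.5,194.5,.009),(346,194.5,.009),(229,210,.004),(331,210,.004)]'; python3 -m creep '[{"offset":[-5,-4,-6],"angular":[0,0.3,0],"gripper":34},{"offset":[0,0,-8],"angular":[0,0,0],"gripper":34},{"offset":[0,0,0],"angular":[0,0,0],"gripper":34}]'; python3 wl.py w32
```

```text
(212.5, 194.5, 0.009) [0.4416 0.1953]
(346, 194.5, 0.009) [0.5116 0.1689]
(229, 210, 0.004) [0.4454 0.1824]
(331, 210, 0.004) [0.5009 0.1615]
t: 28.88
eef_pos: [0.4643, 0.1458, 0.0982]
ee_rot: [-3.141, -0.005, 1.21]
contact_force: [-0.7, 0.3, -1.4]
grip_width: 0.503
28.875 [0.4643 0.1458 0.0982] [-179.98   -0.27   69.32] [ 0.2   0.61 -0.68  2.08  0.62  0.65 -1.26] [-0.7  0.3 -1.4] 43.0
[325.1922621   0.        286.7183173] [[0.936, -0.335, -0.11, 0.493], [-0.353, -0.889, -0.292, 0.221], [0.0, 0.312, -0.95, 0.168]]
```

View pics/w32.png

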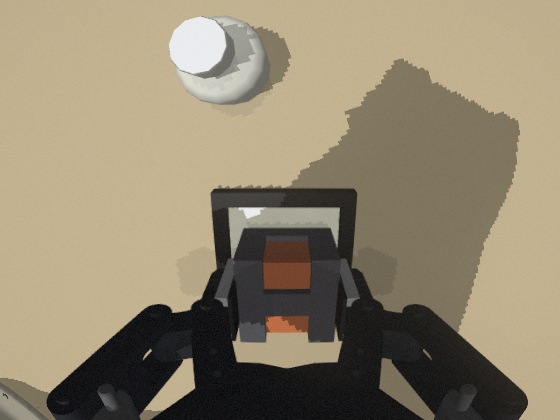

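```bash
python3 -m creep '[{"offset":[-1,1,-5],"angular":[0,0,0],"gripper":34},{"offset":[0,0,-4],"angular":[0,0,0],"gripper":34},{"offset":[0,0,0],"angular":[0,0,0],"gripper":34}]'; python3 -m creep '[{"offset":[0,0,-1],"angular":[0,0,0],"gripper":34},{"offset":[0,0,0],"angular":[0,0,0],"gripper":34}]'
```

```text
t: 29.3
eef_pos: [0.4636, 0.147, 0.089]
ee_rot: [3.141, -0.005, 1.21]
contact_force: [-0.2, -0.1, -1.5]
grip_width: 0.506
t: 29.55
eef_pos: [0.4637, 0.1472, 0.0879]
ee_rot: [3.141, -0.005, 1.21]
contact_force: [0.6, -0.0, -1.0]
grip_width: 0.506
```

```bash
python3 -m creep '[{"offset":[0,0,-1.5],"angular":[0,0,0],"gripper":34},{"offset":[0,0,0],"angular":[0,0,0],"gripper":34}]';  python3 -m creep '[{"offset":[0,0,0],"angular":[0,0,0],"gripper":60},{"offset":[0,0,0],"angular":[0,0,0],"gripper":60},{"offset":[0,0,0],"angular":[0,0,0],"gripper":60}]'; python3 wl.py w33
```

```text
t: 29.8
eef_pos: [0.4639, 0.1472, 0.0865]
ee_rot: [3.141, -0.006, 1.21]
contact_force: [0.1, -0.1, -1.0]
grip_width: 0.505
t: 30.18
eef_pos: [0.4643, 0.1474, 0.0869]
ee_rot: [3.14, -0.006, 1.21]
contact_force: [-1.2, 0.1, 0.6]
grip_width: 0.702
30.175 [0.4643 0.1474 0.0869] [179.92  -0.35  69.33] [ 0.18  0.63 -0.66  2.08  0.64  0.63 -1.28] [-1.2  0.1  0.6] 59.9
[325.1922621   0.        286.7183173] [[0.936, -0.336, -0.108, 0.493], [-0.353, -0.889, -0.292, 0.223], [0.002, 0.311, -0.95, 0.157]]
```

View pics/w33.png

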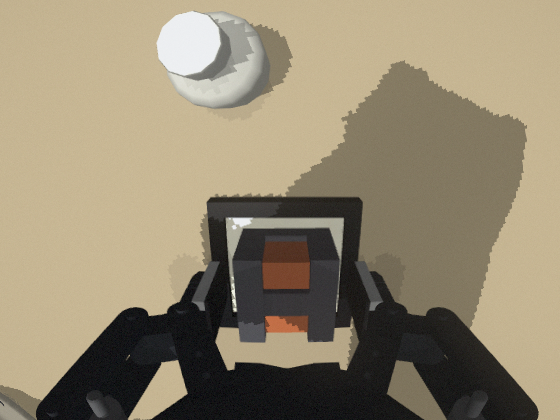

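Placed. Retreat upward and verify with all cameras.

```bash
python3 -m creep '[{"offset":[0,0,40],"angular":[0,0,0],"gripper":60},{"offset":[0,0,60],"angular":[0,0,0],"gripper":60},{"offset":[20,-20,60],"angular":[0,0,0],"gripper":60},{"offset":[40,-20,30],"angular":[0,0,0],"gripper":60},{"offset":[40,0,0],"angular":[0,0,0],"gripper":60},{"offset":[0,0,0],"angular":[0,0,0],"gripper":60},{"offset":[0,0,0],"angular":[0,0,0],"gripper":60}]'; python3 wl.py w34; python3 - <<'E'
from h import *
for n in ["top","scene"]: cv2.imwrite(f"pics/{n}1.png",snapshot(n)[:,:,::-1])
a=cv2.imread("pics/top1.png");b=cv2.imread("pics/scene1.png")
z=lambda a,x0,y0,x1,y1:cv2.resize(a[y0:y1,x0:x1],(780,290),interpolation=cv2.INTER_CUBIC)
cv2.imwrite("pics/f1.png",np.vstack([z(a,115,200,425,270),z(b,130,170,490,240)]))
E
```

```text
t: 31.1
eef_pos: [0.5634, 0.1068, 0.2802]
ee_rot: [3.141, -0.004, 1.212]
contact_force: [-0.0, -0.3, 0.2]
grip_width: 0.705
31.1 [0.5634 0.1068 0.2802] [179.97  -0.24  69.44] [ 0.41  0.48 -0.84  1.76  0.4   1.07 -0.93] [-0.  -0.3  0.2] 60.2
[325.1922621   0.        286.7183173] [[0.936, -0.334, -0.109, 0.592], [-0.351, -0.889, -0.293, 0.182], [0.001, 0.313, -0.95, 0.35]]
```

View pics/f1.png

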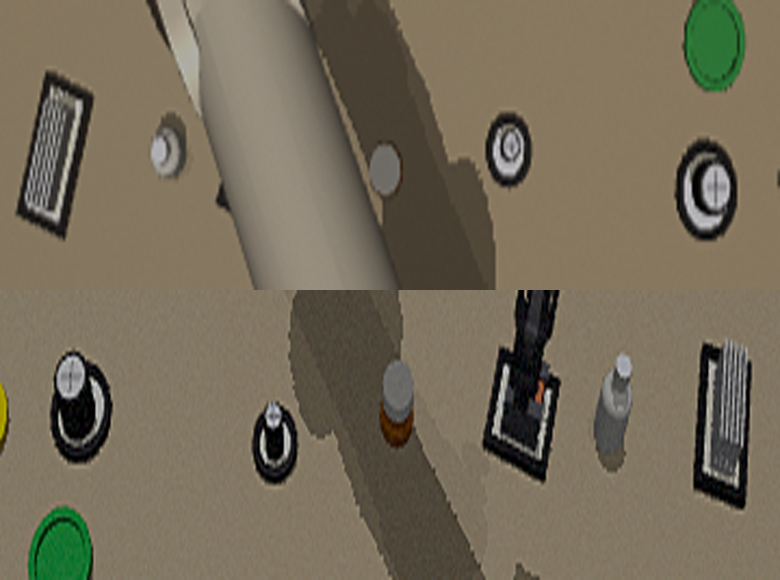

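View pics/w34.png

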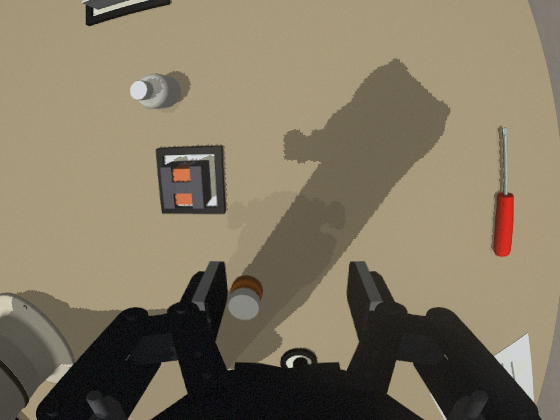

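```bash
python3 wp.py w34 '[(182,187,.040),(157,149,.009),(223,146,.009),(225,213,.009),(162,214,.009)]'; python3 - <<'E'
from h import *
for n in ["top","scene"]:
    a=cv2.imread(f"pics/{n}1.png");g=a.min(2).astype(int)
    k,l,st,ce=cv2.connectedComponentsWithStats(((g>100)&(a.max(2).astype(int)-g<45)).astype(np.uint8))
    for i in range(1,k):
        if 10<st[i,4]<600 and 175<ce[i,1]<265: print(n,ce[i].round(1),st[i,4],px2w(n,*ce[i],.040).round(4),px2w(n,*ce[i],.046).round(4))
E
python3 - <<'E'
import cv2
a=cv2.imread("pics/w34.png");cv2.imwrite("pics/w34c.png",cv2.resize(a[135:225,140:240],None,fx=6,fy=6,interpolation=cv2.INTER_CUBIC))
E
```

```text
(182, 187, 0.04) [0.4647 0.1461]
(157, 149, 0.009) [0.4426 0.1931]
(223, 146, 0.009) [0.514  0.1668]
(225, 213, 0.009) [0.4862 0.0968]
(162, 214, 0.009) [0.4141 0.1224]
top [135.9 237.4] 218 [0.469  0.3809] [0.4689 0.3791]
top [179.9 236.8] 90 [0.4733 0.2528] [0.4732 0.2515]
top [316.5 236.3] 92 [ 0.4824 -0.1444] [ 0.4823 -0.144 ]
top [267.7 240.8] 88 [ 0.4666 -0.0029] [ 0.4665 -0.0031]
top [391.5 248.8] 76 [ 0.4506 -0.3623] [ 0.4506 -0.3611]
top [399.1 244.8] 95 [ 0.4627 -0.3842] [ 0.4627 -0.3828]
scene [320.5 182.7] 268 [0.4371 0.0139] [0.4413 0.0133]
scene [ 45.8 178.6] 24 [ 0.422  -0.6929] [ 0.4264 -0.6889]
scene [112.  177.6] 29 [ 0.4191 -0.5235] [ 0.4235 -0.5206]
scene [131.7 178. ] 42 [ 0.4205 -0.4727] [ 0.4249 -0.4701]
scene [256.1 179.5] 25 [ 0.4263 -0.1516] [ 0.4306 -0.1511]
scene [433.4 179.2] 21 [0.4269 0.3064] [0.4312 0.3038]
scene [446.2 176.6] 19 [0.4185 0.341 ] [0.4229 0.3382]
scene [ 56.2 178.1] 11 [ 0.4204 -0.6667] [ 0.4248 -0.6629]
scene [ 90.7 181.4] 36 [ 0.4312 -0.5755] [ 0.4355 -0.5723]
scene [103.  180.2] 26 [ 0.4275 -0.545 ] [ 0.4319 -0.542 ]
scene [405.2 178.
[... 6918 characters left out ...]
484] [ 0.651 -0.446]
scene [278.1 258. ] 27 [ 0.6498 -0.0942] [ 0.6527 -0.0941]
scene [411.6 258.6] 16 [0.6525 0.2144] [0.6554 0.2124]
scene [422.5 256.2] 14 [0.6465 0.2406] [0.6493 0.2385]
scene [436.4 257.5] 14 [0.6499 0.2722] [0.6527 0.2699]
scene [453.8 260.6] 20 [0.6578 0.3112] [0.6606 0.3086]
scene [ 89.3 259.3] 15 [ 0.6512 -0.5289] [ 0.6541 -0.5259]
scene [251.4 259.1] 17 [ 0.6522 -0.1559] [ 0.655  -0.1554]
scene [286.3 262.8] 17 [ 0.662  -0.0754] [ 0.6648 -0.0754]
scene [125.2 263. ] 12 [ 0.661  -0.4446] [ 0.6638 -0.4422]
scene [186.4 263.3] 14 [ 0.6622 -0.3045] [ 0.665 -0.303]
scene [462.1 262.6] 15 [0.663 0.329] [0.6658 0.3263]
scene [326.7 264.5] 11 [0.6665 0.0173] [0.6692 0.0166]
```

View pics/w34c.png

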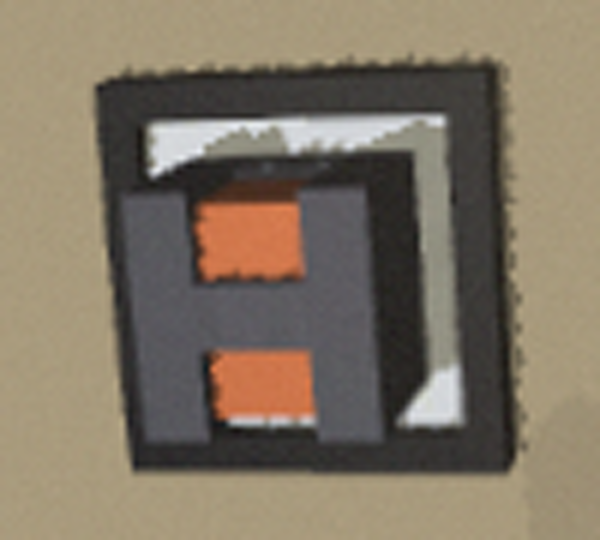

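```bash
python3 -c "
from cell import *
print(sense()['t'],sense()['contact_force']);print(close_job())"
```

```text
31.25 [-0.39887839  0.15687562 -0.97396937]
the job is handed in; nothing more can be done
None
```

I set all four components down in their own nests and handed the job in at 31 s of the 102 s allowed. The arm was clear of everything. `close_job()` gives no verdict, so the checks below are my own.

- **Transformer:** measured about 1 mm from the square nest's centre in the last wrist picture.
- **Big capacitor:** measured within about 4 mm of its nest's centre by the top and scene cameras.
- **Heatsink and small capacitor:** they look upright and inside their pockets in the final pictures. I have no clean centre measurement for either. The heatsink was released within about 1 mm of the long nest's centre. For the small can, one blob mixed can and floor and the scene camera's picture was too fragmented. It was released within about 1 mm of its nest's centre.
- **Flux bottle and amber jar:** their positions match the first pictures to within about 2 mm. I left the green and yellow look-alike nests alone.

- **Measurement limits:** the top and scene cameras disagreed with each other by up to about 4 mm. I did the final alignments with the wrist camera and took its values. I did not measure seating heights directly. I judged them from the release heights, where each part was let go about 4 mm higher than it was picked up, matching the 4 mm floor.

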